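# Setting out the farm corner of a model Christmas village

### The job

Set out the farm: stand both cows in the paddock with the wooden rail fence, both pigs in the pig pen with the iron pickets, and park the tractor on the stone-paved stand, lengthwise, with all its wheels on the paving. Set everything down on its feet or wheels without dropping it, and leave the spruce and the snowman standing where they are.

Things in the scene. Friction and masses are not known exactly. Their poses are not given: they have to be found in the camera images.
- cow_a: Hard resin model cow, white with black patches, horns, udder; the larger animal: 68 mm long, 20 wide, back 39 and horns 47 mm high, 45 g. Origin on the ground under its middle; x to its head, z up. Grip the barrel across y: near-vertical sides 20 mm apart, x = -26 to 20, z = 18 to 39 mm. Starts standing, heading any way. The two cows may be exchanged.
- cow_b: Hard resin model cow, white with black patches, horns, udder; the larger animal: 68 mm long, 20 wide, back 39 and horns 47 mm high, 45 g. Origin on the ground under its middle; x to its head, z up. Grip the barrel across y: near-vertical sides 20 mm apart, x = -26 to 20, z = 18 to 39 mm. Starts standing, heading any way. The two cows may be exchanged.
- pig_a: Hard resin model pig, pale, low, barrel-shaped, short legs, snout; the smaller animal: 45 mm long, 16 wide, back 21 mm high, 22 g. Origin on the ground under its middle; x to its snout, z up. Grip the body across y: near-vertical sides 16 mm apart, x = -19 to 15, z = 6 to 21 mm. Starts standing, heading any way. The two pigs are alike and may be exchanged.
- pig_b: Hard resin model pig, pale, low, barrel-shaped, short legs, snout; the smaller animal: 45 mm long, 16 wide, back 21 mm high, 22 g. Origin on the ground under its middle; x to its snout, z up. Grip the body across y: near-vertical sides 16 mm apart, x = -19 to 15, z = 6 to 21 mm. Starts standing, heading any way. The two pigs are alike and may be exchanged.
- tractor: Die-cast model tractor, grey, black tyres, dark windows, white cab roof: 88 mm long, 44 wide over the tyres, roof 63 mm high, 130 g; wheels do not turn. Origin on the ground under its middle; x to its bonnet, z up. Grip the cab across y: 32 mm wide, 32 long, centred at x = -15 mm, sides free from z = 37 (mudguards below) to 63 mm. Starts standing on the board, heading any way.
- paddock: The cows' paddock, fixed: a pen of brown wooden post-and-rail fence, 106 mm (x) by 130 mm (y) clear inside, earth floor 3 mm above the board, fence 4 mm thick with its top 35 mm above the board, open above. Origin at its middle at board level; z up. Room for two cows side by side along x, say at y = +27 and -27 mm.
- pigpen: The pig pen, fixed: a smaller pen of thin dark iron pickets, 90 mm (x) by 110 mm (y) clear inside, earth floor 3 mm above the board, fence 4 mm thick with its top 27 mm above the board, open above. Origin at its middle at board level; z up. Room for two pigs side by side along x, say at y = +24 and -24 mm.
- yard: The tractor's stand, fixed: an oblong of grey stone setts, 116 mm (x) by 72 mm (y), top face level and 6 mm above the board, no fence. Origin at its middle at board level; x along its long side, z up.
- spruce: Snowy model spruce tree, a loose piece on a small round foot, 95 mm tall, 44 mm across at its widest; stands in a gap between the pens. Origin under its middle; z up. To be left standing where it is.
- snowman: Loose white snowman with a black hat and stick arms, 61 mm tall, 36 mm across the body; stands in the other gap between the pens. Origin under its middle; z up. To be left standing where it is.
Things that resemble listed ones, but are neither listed nor needed, are in the scene too. What is shaped like the cow_a but orange is not meant.

How it is judged (in metres and radians):
At the end, for the whole second after the job is handed in: Cows inside the paddock and pigs inside the pig pen, upright (0.15 rad) on its floor (8 mm); tractor upright on the stand, its middle within 17 mm of the stand's middle along either side, its length within 0.4 rad of the stand's, either way round; all released and at rest (x of cow_a in the frame of paddock between -0.053 and 0.053 m and y of cow_a in the frame of paddock between -0.065 and 0.065 m and z of each of cow_a, cow_b in the frame of paddock below 0.008 m and angle between each of cow_a, cow_b, pig_a, pig_b, tractor's own z axis and vertical below 0.15 rad and linear speed of each of cow_a, cow_b, pig_a, pig_b, tractor below 0.02 m/s and x of cow_b in the frame of paddock between -0.053 and 0.053 m and y of cow_b in the frame of paddock between -0.065 and 0.065 m and x of pig_a in the frame of pigpen between -0.045 and 0.045 m and y of pig_a in the frame of pigpen between -0.055 and 0.055 m and z of each of pig_a, pig_b in the frame of pigpen below 0.008 m and x of pig_b in the frame of pigpen between -0.045 and 0.045 m and y of pig_b in the frame of pigpen between -0.055 and 0.055 m and x of tractor in the frame of yard between -0.017 and 0.017 m and y of tractor in the frame of yard between -0.017 and 0.017 m and z of tractor in the frame of yard between 0.003 and 0.011 m and angle between the x axis of tractor and the x axis of yard, either way round below 0.4 rad); the robot touches nothing.
It fails at once if the spruce or the snowman is shifted more than 20 mm or knocked over (distance of any of spruce, snowman from where it was at the start of the episode above 0.02 m or angle between any of spruce, snowman's own z axis and vertical above 0.4 rad).
It fails at once if an animal or the tractor is dropped (falls freely from more than about 25 mm) ((linear speed of cow_a above 0.7 m/s and contact force between cow_a and anything else below 0.001 N) or (linear speed of cow_b above 0.7 m/s and contact force between cow_b and anything else below 0.001 N) or (linear speed of pig_a above 0.7 m/s and contact force between pig_a and anything else below 0.001 N) or (linear speed of pig_b above 0.7 m/s and contact force between pig_b and anything else below 0.001 N) or (linear speed of tractor above 0.7 m/s and contact force between tractor and anything else below 0.001 N)).
It also fails if it takes over 131 s, if anything falls off the work surface, if the arm or the gripper's body presses on something with over 40 N, if the wrist force passes 120 N, or if a joint passes its speed limit or range.

### The arm

A 7-joint arm with a two-finger parallel gripper is mounted at the origin on the work surface. World frame = base frame: x ahead of the robot, y to its left, z up, the work surface at z = 0. Lengths are in m, angles in degrees, forces in N, time in s.
With the tool pointing down it reaches from about 0.425 to 1.025 m from the base axis. Payload 9.4 kg.
Tool frame: the origin (TCP) lies at the very end of the fingers, on their centre line; the grasp point (between the pads) lies 19 mm behind it (robot.hold_point_z is the z of the grasp point in the tool frame, in m); z points along the fingers, y is the line along which they close (so a half turn about z gives the same grasp; the last joint's range is limited). The gripper opens to 93 mm and grips with 3 to 60 N. Pads are 15 mm wide; open, the fingers measure 128 mm over their backs; the gripper's body (75 mm by 188 mm) begins 65 mm behind the grasp point.
Start: joints at [-80.884, 34.337, -0.143, 91.639, 0.103, 54.024, -4.572], TCP at [0.169, 0.705, 0.219] pointing down, gripper open.
Joint ranges: [-147.43, 147.43], [-19.82, 112.94], [-74.19, 73.91], [6.32, 146.72], [-59.91, 239.91], [6.04, 106.73], [-150.56, 150.56]. Speed limits (degrees/s): [127.2, 127.2, 172.46, 172.46, 180, 180, 180].

### API

Orientations are given as [roll, pitch, yaw] about the fixed x, y, z axes, in that order (R = Rz(yaw) Ry(pitch) Rx(roll)).
In Python, from rig import sense, snapshot, calibration, job, robot gives the robot as it stands.
- The arm moves only by the tool move_arm, never from a script. Its argument "motion" is a list of rows, each a list of 5 numbers: the shift along the tool's x, y, z in cm, then the turn about the tool's z in degrees, then the finger opening in cm, from 0 to 9.3. In form: [[dx, dy, dz, yaw, fingers], ...]. A call has exactly 8 rows; each row shifts and turns the commanded pose from where the row before left it, along the tool's axes as they then stand; what a row does not reach is not made up. A row lasts 1/10 s, in which the tool goes at most 50 mm and 8.59 degrees, less where a joint would pass 70% of its speed; a pose out of reach is approached as far as the arm can. A call with a gripper value outside its range is refused whole. The fingers move at their own pace and stop on an object; "squeeze" is the grip in N (left out, the last holds). Time passes only in rows, so rows that do not move let the fingers close, or fill a call up. It gives the time, the measured TCP pose, the force, the opening and the grip force at its end, in the units of the state.
- sense(): the state, without advancing time (a new reading comes with each control period).
- snapshot(name): name is "scene" or "top" or "wrist"; returns the picture (384x512x3 uint8, red, green, blue); there is no depth.
- calibration(name): a dict with "vfov" (degrees; the focal length in pixels is half the picture's height over the tangent of half this angle, whatever the lens; pixels are square), "cx", "cy" (the principal point, pixels), "T" (4x4, takes a point from camera to world coordinates); the wrist camera has in their place "hand_eye" (4x4, takes a point from camera to tool coordinates, whose origin is the TCP and whose axes are the flange's). Camera axes: x right, y up, looking along -z (the intrinsics and any distortion apply to the point x, -y, -z); pixel columns grow to the right and rows downward; lengths in m; the calibration is good to about 2 mm. The wrist camera is an equidistant fisheye: a pixel r from the principal point sees the ray r / f radians off the axis. A picture is of the moment at which its call begins: read the wrist's pose just before it. calibration takes no time and is no camera call.
- job.close_job(): hands the job in; it is judged then, once.
The state is a dict: "clock": time; "joint_positions": joint angles; "joint_vel": joint speeds; "joint_efforts": joint torques, N m; "ee_pos": TCP position; "tcp_rot": TCP orientation; "ft_force": force on the tool from outside, world axes, zero at the start; "ft_torque": the same for the moment, N m; "gripper_width": finger opening in m; "gripper_force": force on a finger pad.
Only numpy, scipy, OpenCV 4.12 (cv2) and the standard library are available. Lean on these libraries where they do the work, as an engineer would, in place of code of your own. Each camera call takes 0.05 s, during which the arm holds its last target. There are 200 camera calls.

## Working session

There is one attempt and no reset: what is moved stays moved. The work goes in short steps, Python scripts to look and compute and a tool call to move; the robot and the scene stay as the last step left them, time stands still between calls to the robot, and variables do not carry over. Pictures are saved under pics/ and viewed, at most 17 in all, crops included, and the job is handed in when it is done.

Besides the shell and the picture viewer there is one more tool, called after "Emit:" as name(argument=value, ...), one argument or row to a line, values as JSON. move_arm: Moves the arm, as the interface text tells. Its arguments: {"type":"object","properties":{"motion":{"type":"array","items":{"type":"array","items":{"type":"number"}}},"squeeze":{"type":"number"}},"required":["motion"]}

```bash
mkdir -p pics; ls; python3 - <<'E'
from rig import sense,snapshot,calibration,robot
import cv2
for n in("scene","top"):
    cv2.imwrite(f"pics/{n}0.png",cv2.resize(snapshot(n)[:,:,::-1],(800,600),interpolation=cv2.INTER_CUBIC))
for n in("scene","top","wrist"): print(n,calibration(n))
s=sense();print(s['clock'],s['ee_pos'],s['tcp_rot'],s['gripper_width'],s['ft_force'])
E
```

```text
pics
scene {'vfov': 44.38940615483581, 'cx': 252.30264068147625, 'cy': 185.95684043873877, 'T': array([[ 0.7759709 , -0.37209745,  0.50932569,  1.04095421],
       [ 0.63066354,  0.44293306, -0.6372392 , -0.70947198],
       [ 0.0115179 ,  0.81569222,  0.57837146,  0.64930285],
       [ 0.        ,  0.        ,  0.        ,  1.        ]])}
top {'vfov': 56.0909176155576, 'cx': 252.49689174444325, 'cy': 192.21067226760755, 'T': array([[ 0.16935238,  0.96594888, -0.19560812,  0.35932441],
       [-0.98555253,  0.16549017, -0.03604464, -0.0121274 ],
       [-0.00244606,  0.19888632,  0.98001951,  0.77688148],
       [ 0.        ,  0.        ,  0.        ,  1.        ]])}
wrist {'vfov': 65.70646984690485, 'cx': 250.7707710794106, 'cy': 190.4966365489109, 'hand_eye': array([[ 5.06406998e-04,  9.65292322e-01,  2.61171356e-01,
         7.26151688e-02],
       [ 9.99999233e-01, -1.93719762e-04, -1.22299174e-03,
        -9.67325251e-04],
       [-1.12995048e-03,  2.61171775e-01, -9.65291680e-01,
        -1.66061517e-01],
       [ 0.00000000e+00,  0.00000000e+00,  0.00000000e+00,
         1.00000000e+00]])}
0.1 [0.16927863 0.70450593 0.21786545] [-1.79920713e+02  9.74337171e-03  1.66497289e+02] 0.09279361456858873 [-0.95768686 -0.34709431 -0.38894266]
```

View pics/top0.png

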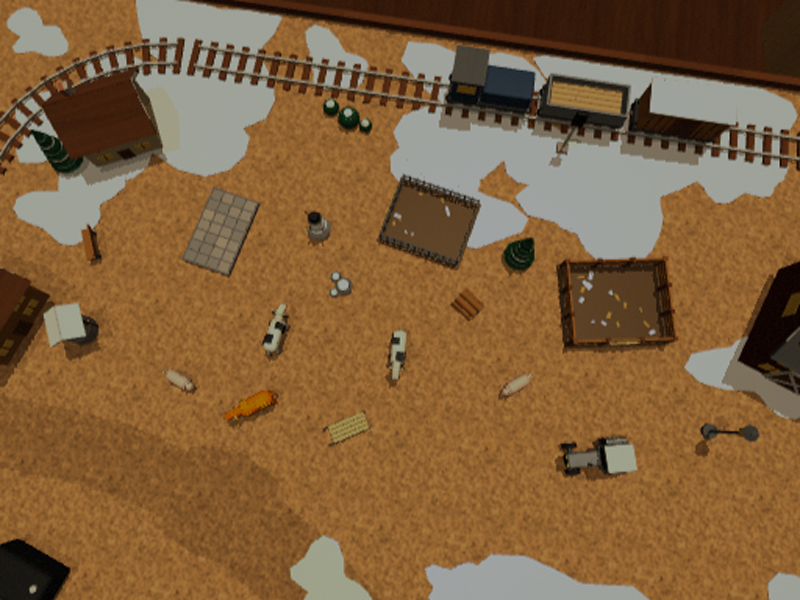

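View pics/scene0.png

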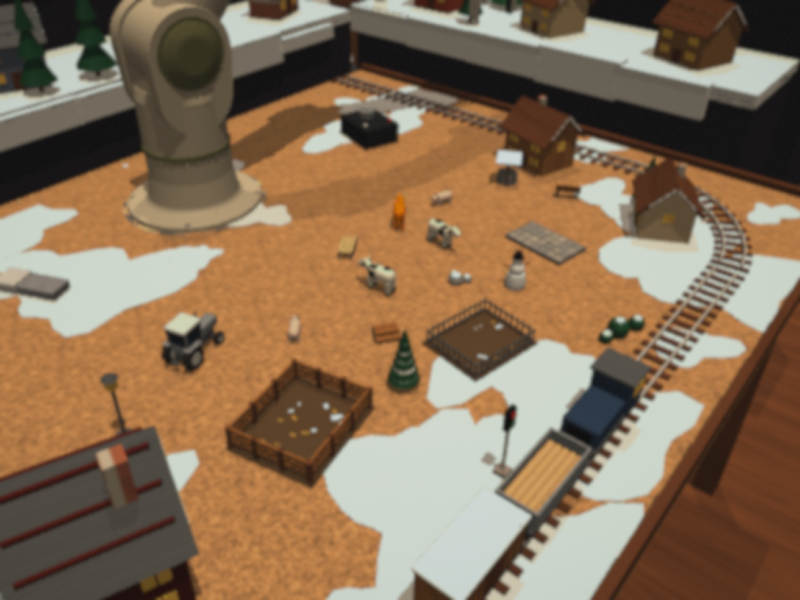

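Top view (800-px coordinates): yard at (222,231), snowman at (317,226), pig pen at (430,221), spruce at (519,253) and paddock at (616,302). The cows are at (276,330) and (398,354), the pigs at (180,380) and (516,384), and the tractor at (600,457). There is an orange decoy at (250,405) and a white-roofed cart decoy at (70,325). In the scene view the same cows are at (443,234) and (379,275), the pigs at (441,198) and (294,328), and the tractor at (190,338).

```bash
cat > h.py <<'E'
import numpy as np,cv2
from rig import sense,snapshot,calibration
from scipy.spatial.transform import Rotation as Ro
def ray(n,u,v,pose=None):
    c=calibration(n); f=192/np.tan(np.radians(c['vfov']/2))
    x,y=u-c['cx'],v-c['cy']
    if n=='wrist':
        r=np.hypot(x,y)+1e-9; t=r/f
        d=np.array([np.sin(t)*x/r,-np.sin(t)*y/r,-np.cos(t)])
        T=np.eye(4); T[:3,:3]=Ro.from_euler('xyz',pose[1],degrees=True).as_matrix(); T[:3,3]=pose[0]
        T=T@c['hand_eye']
    else: d=np.array([x/f,-y/f,-1]); T=c['T']
    d=T[:3,:3]@d
    return T[:3,3],d/np.linalg.norm(d)
def plane(n,u,v,z,pose=None):
    o,d=ray(n,u,v,pose); return o+d*(z-o[2])/d[2]
def tri(r1,r2):
    (o1,d1),(o2,d2)=r1,r2
    s=np.linalg.lstsq(np.c_[d1,-d2],o2-o1,rcond=None)[0]
    a,b=o1+d1*s[0],o2+d2*s[1]; return (a+b)/2,np.linalg.norm(a-b)
E
python3 - <<'E'
from h import *
P=dict(yard=(222,231,.006),snowman=(318,238,0),pen=(430,221,.003),spruce=(519,262,0),pad=(616,302,.003),cow1=(276,330,.035),cow2=(398,354,.035),pig1=(180,380,.02),pig2=(516,384,.02),trac=(600,457,.04),roof=(620,456,.063))
for k,(u,v,z) in P.items():
    p=plane('top',u/1.5625,v/1.5625,z); print(k,p.round(3),np.hypot(*p[:2]).round(3))
S=dict(cow1=(441,230),cow2=(379,268),pig1=(441,198),pig2=(294,327),roof=(184,323),yard=(545,242),pen=(480,340),pad=(300,420))
for k,(u,v) in S.items():
    p,e=tri(ray('top',P[k][0]/1.5625,P[k][1]/1.5625),ray('scene',u/1.5625,v/1.5625)); print(k,p.round(3),e.round(4))
a,b=snapshot('top')[:,:,::-1],snapshot('scene')[:,:,::-1]
k=lambda im,r,s:cv2.resize(im[r[1]:r[3],r[0]:r[2]],s,interpolation=cv2.INTER_CUBIC)
cv2.imwrite('pics/crop1.png',np.vstack([k(a,(95,185,345,270),(800,272)),k(b,(170,115,310,220),(800//2*1,300)) if 0 else k(b,(90,110,380,220),(800,303))]))
E
```

```text
yard [0.571 0.277 0.006] 0.635
snowman [0.586 0.141 0.   ] 0.603
pen [ 0.638 -0.014  0.003] 0.638
spruce [ 0.599 -0.149  0.   ] 0.618
pad [ 0.564 -0.29   0.003] 0.634
cow1 [0.441 0.164 0.035] 0.47
cow2 [ 0.437 -0.002  0.035] 0.437
pig1 [0.355 0.279 0.02 ] 0.452
pig2 [ 0.426 -0.163  0.02 ] 0.456
trac [ 0.351 -0.275  0.04 ] 0.446
roof [ 0.357 -0.291  0.063] 0.46
cow1 [0.441 0.165 0.025] 0.0026
cow2 [0.44  0.    0.031] 0.0059
pig1 [0.355 0.284 0.006] 0.0013
pig2 [ 0.427 -0.165  0.011] 0.0002
roof [ 0.357 -0.292  0.059] 0.0013
yard [ 0.574  0.28  -0.001] 0.0017
pen [ 0.638 -0.014  0.003] 0.0014
pad [ 0.562 -0.287  0.011] 0.0004
```

View pics/crop1.png

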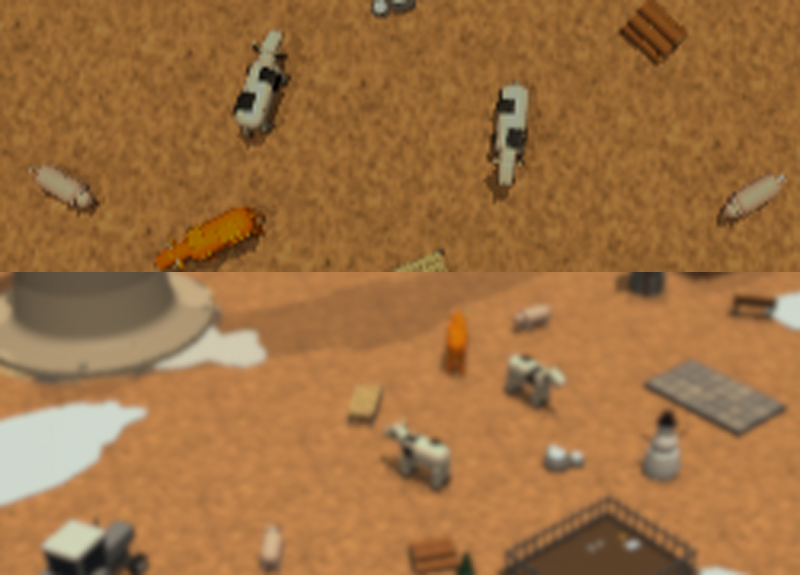

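The crop confirms the choice. The two white/black cows are at crop (260,85), head up-image, and (510,130), head toward the robot. The orange one at (215,235) is the decoy. The only two pale pigs are at (62,187) and (755,197), and the tractor is the grey one with the bonnet, not the cart. Next I measure the outlines by mask.

```bash
cat > m.py <<'E'
from h import *
a=snapshot('top')[:,:,::-1]; hsv=cv2.cvtColor(a,cv2.COLOR_BGR2HSV)
def blob(c,r,m,k=3):
    c=np.array(c)/1.5625; w=np.zeros(m.shape,np.uint8); x,y=c.astype(int); r=int(r/1.5625)
    w[y-r:y+r,x-r:x+r]=1; m=(m&(w>0)).astype(np.uint8)
    m=cv2.morphologyEx(m,cv2.MORPH_CLOSE,np.ones((k,k)))
    cs,_=cv2.findContours(m,0,1); return max(cs,key=cv2.contourArea)
H,S,V=[hsv[:,:,i].astype(int) for i in range(3)]
def rect(name,c,r,m,z,k=3):
    ct=blob(c,r,m,k); bx=cv2.boxPoints(cv2.minAreaRect(ct))
    W=np.array([plane('top',u,v,z)[:2] for u,v in bx])
    e=W[1]-W[0],W[2]-W[1]; L=[np.linalg.norm(q) for q in e]; i=int(np.argmax(L))
    print(name,'ctr',W.mean(0).round(4),'L,W mm',(max(L)*1e3).round(1),(min(L)*1e3).round(1),'axis deg',(np.degrees(np.arctan2(e[i][1],e[i][0]))%180).round(1),'px',(bx*1.5625).round().astype(int).tolist(),len(ct))
E
python3 - <<'E'
from m import *
for n,c in dict(ground=(450,400),yard=(222,231),pen=(425,225),pad=(640,300),padf=(668,300),cow=(280,325),pig=(180,380),roof=(620,456),hood=(585,458)).items():
    print(n,hsv[int(c[1]/1.5625),int(c[0]/1.5625)])
rect('yard',(222,231),52,(S<95),.006)
rect('pen',(430,221),50,(V<110)&(S<190),.003,5)
rect('pad',(616,302),60,(V<115)&(S<190),.003,5)
for n,c,r,z in(('cow1',(276,330),32,.037),('cow2',(398,354),32,.037)): rect(n,c,r,(S<110),z,3)
for n,c in(('pig1',(180,380)),('pig2',(516,384))): rect(n,c,24,(S<135)&(V>110),.018)
rect('roof',(620,456),26,(S<90)&(V>140),.063)
rect('trac',(600,457),45,(S<110),.04,5)
E
```

```text
ground [ 16 166 161]
yard [ 19  82 134]
pen [ 17 155  92]
pad [ 14 154  86]
padf [ 13 215  51]
cow [16 98 34]
pig [ 25  72 159]
roof [ 35  36 162]
hood [ 21  51 115]
yard ctr [0.5721 0.2798] L,W mm 118.3 73.6 axis deg 171.3 px [[182, 258], [213, 184], [259, 203], [227, 277]] 147
pen ctr [ 0.6365 -0.0119] L,W mm 126.1 115.4 axis deg 79.5 px [[375, 244], [400, 172], [481, 200], [457, 272]] 185
pad ctr [ 0.5606 -0.2881] L,W mm 161.4 136.8 axis deg 103.3 px [[555, 260], [668, 254], [674, 349], [561, 356]] 269
cow1 ctr [0.4425 0.1621] L,W mm 68.6 25.7 axis deg 172.6 px [[259, 350], [277, 302], [295, 308], [277, 357]] 74
cow2 ctr [ 4.379e-01 -1.000e-04] L,W mm 66.5 18.4 axis deg 4.7 px [[388, 378], [392, 327], [406, 329], [402, 379]] 72
pig1 ctr [0.3566 0.285 ] L,W mm 45.6 15.5 axis deg 71.2 px [[160, 375], [166, 365], [194, 381], [188, 392]] 44
pig2 ctr [ 0.4266 -0.1633] L,W mm 45.9 14.7 axis deg 132.5 px [[499, 388], [527, 369], [533, 379], [505, 398]] 43
roof ctr [ 0.3543 -0.2914] L,W mm 35.1 31.6 axis deg 107.6 px [[604, 447], [632, 443], [636, 470], [608, 474]] 66
trac ctr [ 0.3518 -0.2741] L,W mm 90.8 44.5 axis deg 105.3 px [[562, 442], [633, 435], [636, 471], [566, 478]] 141
```

```bash
cat > go.py <<'E'
import sys
from h import *
s=sense(); p=s['ee_pos']; y=s['tcp_rot'][2]; x1,y1,yaw=map(float,sys.argv[1:4])
c,q=np.cos(np.radians(y)),np.sin(np.radians(y)); d=np.array([x1,y1])-p[:2]
print('tool cm',(100*(d@[c,q])).round(2),(100*(d@[q,-c])).round(2),'turn(yaw+%.1f)'%((yaw-y+180)%360-180),'| z',p[2].round(4),'rot',s['tcp_rot'].round(1),'xy',p[:2].round(4),'t',s['clock'],'w',s['gripper_width'].round(4),'gf',s['gripper_force'],'F',s['ft_force'].round(1),'j7',s['joint_positions'][6].round(1))
E
python3 go.py .4425 .1621 172.6
```

```text
Traceback (most recent call last):
  File "go.py", line 5, in <module>
    print('tool cm',(100*(d@[c,q])).round(2),(100*(d@[q,-c])).round(2),'turn(yaw+%.1f)'%((yaw-y+180)%360-180),'| z',p[2].round(4),'rot',s['tcp_rot'].round(1),'xy',p[:2].round(4),'t',s['clock'],'w',s['gripper_width'].round(4),'gf',s['gripper_force'],'F',s['ft_force'].round(1),'j7',s['joint_positions'][6].round(1))
                                                                                                                                                                                                     ^^^^^^^^^^^^^^^^^^^^^^^^
AttributeError: 'float' object has no attribute 'round'
```

```bash
sed -i "s/s\['gripper_width'\].round(4)/round(s['gripper_width'],4)/" go.py; python3 go.py .4425 .1621 172.6
```

```text
tool cm -39.24 -46.38 turn(yaw+6.1) | z 0.2182 rot [-180.     0.   166.5] xy [0.1693 0.7047] t 0.25 w 0.0931 gf 0.0 F [ 0.6 -0.   0.8] j7 -4.6
```

Emit:
move_arm(
  motion=[
    [-2.45, -2.9, 0, 0, 6],
    [-2.45, -2.9, 0, 0, 6],
    [-2.45, -2.9, 0, 0, 6],
    [-2.45, -2.9, 0, 0, 6],
    [-2.45, -2.9, 0, 0, 6],
    [-2.45, -2.9, 0, 0, 6],
    [-2.45, -2.9, 0, 0, 6],
    [-2.45, -2.9, 0, 0, 6],
  ],
  squeeze=12,
)

```text
clock: 1.05
ee_pos: [0.3063, 0.4322, 0.2187]
tcp_rot: [180.0, 0.0, 166.5]
ft_force: [0.7, 0.4, 0.1]
gripper_width: 0.0599
gripper_force: 0.0
```

Emit:
move_arm(
  motion=[
    [-2.45, -2.9, 0, 0, 6],
    [-2.45, -2.9, 0, 0, 6],
    [-2.45, -2.9, 0, 0, 6],
    [-2.45, -2.9, 0, 0, 6],
    [-2.45, -2.9, 0, 0, 6],
    [-2.45, -2.9, 0, 0, 6],
    [-2.45, -2.9, 0, 0, 6],
    [0, 0, 0, -6, 6],
  ],
)

```text
clock: 1.85
ee_pos: [0.4269, 0.1916, 0.2188]
tcp_rot: [-179.9, 0.1, 172.2]
ft_force: [-0.1, -0.3, -0.6]
gripper_width: 0.0596
gripper_force: 0.0
```

```bash
sed -i "s/'turn(yaw+%.1f)'%((yaw-y+180)%360-180)/'toolturn %.1f'%-((yaw-y+180)%360-180)/" go.py; python3 go.py .4425 .1621 172.6; python3 - <<'E'
from h import *
s=sense(); print(s['ee_pos'],s['tcp_rot'])
cv2.imwrite('pics/w1.png',cv2.resize(snapshot('wrist')[:,:,::-1],(800,600)))
E
```

```text
tool cm -1.95 -2.71 toolturn -0.4 | z 0.2188 rot [-1.799e+02  1.000e-01  1.722e+02] xy [0.4269 0.1916] t 1.85 w 0.0596 gf 0.0 F [-0.1 -0.3 -0.6] j7 51.4
[0.42689961 0.19160492 0.21881867] [-1.79922647e+02  6.31333654e-02  1.72164092e+02]
```

View pics/w1.png

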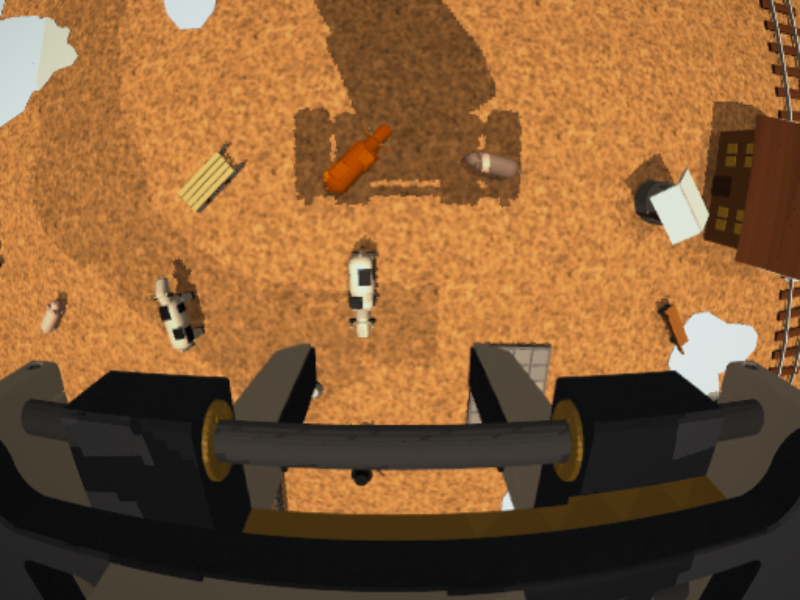

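The wrist view shows cow1 with its barrel from (362,252) to (360,312), aligned with the tool x axis, head toward the gripper. The orange decoy is at (357,160) and clear of the fingers. I check this barrel against the top view.

```bash
python3 - <<'E'
from h import *
s=sense(); P=(s['ee_pos'],s['tcp_rot'])
for u,v,z in((362,252,.039),(360,312,.039),(361,335,.044)): print(plane('wrist',u/1.5625,v/1.5625,z,P).round(4))
# back midpoint height: top-view barrel centre (crop1 px 258,97)
print(tri(ray('wrist',361/1.5625,282/1.5625,P),ray('top',95+258/3.2,185+97/3.2)))
print(tri(ray('wrist',362/1.5625,252/1.5625,P),ray('top',95+249/3.2,185+128/3.2)))
E
```

```text
[0.4086 0.1726 0.039 ]
[0.4553 0.1644 0.039 ]
[0.4725 0.163  0.044 ]
(array([0.4341092 , 0.16692681, 0.0242984 ]), np.float64(0.001665447752773717))
(array([0.41286482, 0.17053861, 0.01380707]), np.float64(0.00046152349882945727))
```

```bash
python3 go.py .435 .167 171
```

```text
tool cm -1.22 -2.54 toolturn 1.8 | z 0.2188 rot [-180.     0.   172.8] xy [0.4261 0.1937] t 1.9 w 0.06 gf 0.0 F [-0.7  0.9 -0.3] j7 51.8
```

Emit:
move_arm(
  motion=[
    [-1.2, -2.55, 0, 1.8, 6],
    [0, 0, 4, 0, 6],
    [0, 0, 4, 0, 6],
    [0, 0, 4, 0, 6],
    [0, 0, 3, 0, 6],
    [0, 0, 1, 0, 6],
    [0, 0, 0, 0, 6],
    [0, 0, 0, 0, 6],
  ],
)

```text
clock: 2.7
ee_pos: [0.434, 0.1697, 0.0595]
tcp_rot: [180.0, 0.0, 170.7]
ft_force: [-0.2, 0.3, 0.5]
gripper_width: 0.0599
gripper_force: 0.0
```

```bash
python3 go.py .435 .167 171; python3 - <<'E'
from h import *
cv2.imwrite('pics/w2.png',cv2.resize(snapshot('wrist')[:,:,::-1],(640,480)))
E
```

```text
tool cm -0.14 -0.25 toolturn -0.3 | z 0.0595 rot [180.    0.  170.7] xy [0.434  0.1697] t 2.7 w 0.0599 gf 0.0 F [-0.2  0.3  0.5] j7 53.6
```

View pics/w2.png

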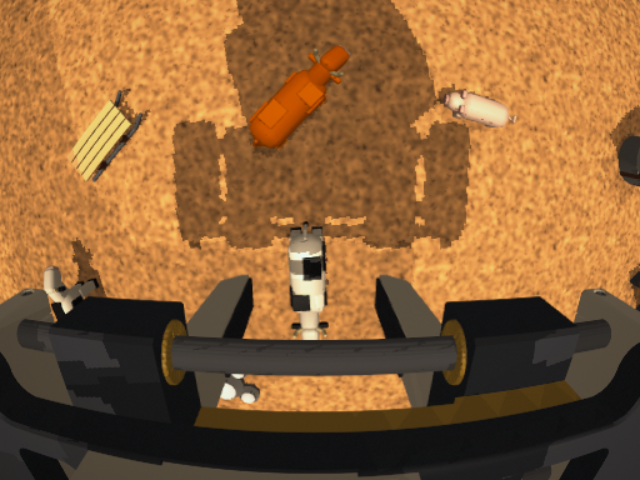

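```bash
python3 - <<'E'
from h import *
s=sense(); P=(s['ee_pos'],s['tcp_rot'])
for u,v in((306,234),(308,310)): print(plane('wrist',u/1.25,v/1.25,.039,P).round(4))
E
```

```text
[0.4096 0.1692 0.039 ]
[0.4528 0.1629 0.039 ]
```

Emit:
move_arm(
  motion=[
    [0, -0.3, 1.5, -1, 6],
    [0, 0, 1.5, 0, 6],
    [0, 0, 1, 0, 6],
    [0, 0, 0.5, 0, 6],
    [0, 0, 0, 0, 4],
    [0, 0, 0, 0, 1.5],
    [0, 0, 0, 0, 1.5],
    [0, 0, 0, 0, 1.5],
  ],
  squeeze=15,
)

```text
clock: 3.55
ee_pos: [0.4334, 0.1664, 0.0141]
tcp_rot: [180.0, 0.0, 171.7]
ft_force: [0.5, -0.8, 0.2]
gripper_width: 0.0327
gripper_force: 0.0
```

Emit:
move_arm(
  motion=[
    [0, 0, 0, 0, 1.5],
    [0, 0, 0, 0, 1.5],
    [0, 0, -0.5, 0, 1.5],
    [0, 0, -2, 0, 1.5],
    [0, 0, -3.5, 0, 1.5],
    [0, 0, -4, 0, 1.5],
    [0, 0, -4, 0, 1.5],
    [0, 0, -2, 0, 1.5],
  ],
)

```text
clock: 4.35
ee_pos: [0.4337, 0.1664, 0.1769]
tcp_rot: [179.9, 0.2, 171.7]
ft_force: [-0.2, -0.6, -0.4]
gripper_width: 0.0197
gripper_force: 14.9
```

```bash
python3 go.py .555 -.262 193.3;python3 go.py .567 -.315 193.3
```

```text
tool cm -18.21 -40.63 toolturn -21.6 | z 0.1769 rot [179.9   0.2 171.7] xy [0.4337 0.1664] t 4.35 w 0.0197 gf 14.881084263324738 F [-0.2 -0.6 -0.4] j7 54.3
tool cm -20.16 -45.7 toolturn -21.6 | z 0.1769 rot [179.9   0.2 171.7] xy [0.4337 0.1664] t 4.35 w 0.0197 gf 14.881084263324738 F [-0.2 -0.6 -0.4] j7 54.3
```

```bash
python3 - <<'E'
from h import *
for n,a,b,z in(('pad',(561,356),(668,254),.035),):
    A=plane('top',a[0]/1.5625,a[1]/1.5625,0);B=plane('top',b[0]/1.5625,b[1]/1.5625,z);print(n,A.round(4),B.round(4),((A+B)/2).round(4),np.linalg.norm((A-B)[:2]))
for n,a,b,z in(('pen',(400,172),(457,272),.027),('pen2',(481,200),(375,244),.027)):
    A=plane('top',a[0]/1.5625,a[1]/1.5625,z);B=plane('top',b[0]/1.5625,b[1]/1.5625,0);print(n,A.round(4),B.round(4),((A+B)/2).round(4),np.linalg.norm((A-B)[:2]))
E
```

```text
pad [ 0.4759 -0.2231  0.    ] [ 0.6341 -0.342   0.035 ] [ 0.555  -0.2825  0.0175] 0.19781291991665478
pen [0.6942 0.0394 0.027 ] [ 0.5699 -0.0641  0.    ] [ 0.632  -0.0124  0.0135] 0.1617299479161057
pen2 [ 0.6718 -0.0802  0.027 ] [0.591  0.0581 0.    ] [ 0.6314 -0.0111  0.0135] 0.16013512528863416
```

Emit:
move_arm(
  motion=[
    [-2.1, -3.5, 0, 0, 1.5],
    [-0.9, -3.6, 0, 0, 1.5],
    [-0.9, -3.8, 0, 0, 1.5],
    [-0.9, -3.8, 0, 0, 1.5],
    [-0.9, -3.8, 0, 0, 1.5],
    [-0.9, -3.8, 0, 0, 1.5],
    [-0.9, -3.8, 0, 0, 1.5],
    [-0.9, -3.8, 0, 0, 1.5],
  ],
)

```text
clock: 5.15
ee_pos: [0.4727, -0.1433, 0.174]
tcp_rot: [180.0, -0.0, 171.7]
ft_force: [0.6, 0.1, -0.8]
gripper_width: 0.0197
gripper_force: 14.9
```

Emit:
move_arm(
  motion=[
    [-0.9, -3.8, 0, 0, 1.5],
    [-0.9, -3.8, 0, 0, 1.5],
    [-0.9, -3, 0, 0, 1.5],
    [0, 0, 0, -7.2, 1.5],
    [0, 0, 0, -7.2, 1.5],
    [0, 0, 0, -7.2, 1.5],
    [0, 0, 0, 0, 1.5],
    [0, 0, 0, 0, 1.5],
  ],
)

```text
clock: 5.95
ee_pos: [0.4842, -0.2505, 0.1738]
tcp_rot: [180.0, 0.0, -166.9]
ft_force: [0.0, -0.5, -1.0]
gripper_width: 0.02
gripper_force: 14.9
```

```bash
python3 go.py .567 -.315 193.3; python3 - <<'E'
from h import *
cv2.imwrite('pics/w3.png',cv2.resize(snapshot('wrist')[:,:,::-1],(800,600)))
E
```

```text
tool cm -6.61 -8.15 toolturn -0.2 | z 0.1738 rot [ 180.     0.  -166.9] xy [ 0.4842 -0.2505] t 5.95 w 0.02 gf 14.881802201271057 F [ 0.  -0.5 -1. ] j7 120.7
```

View pics/w3.png

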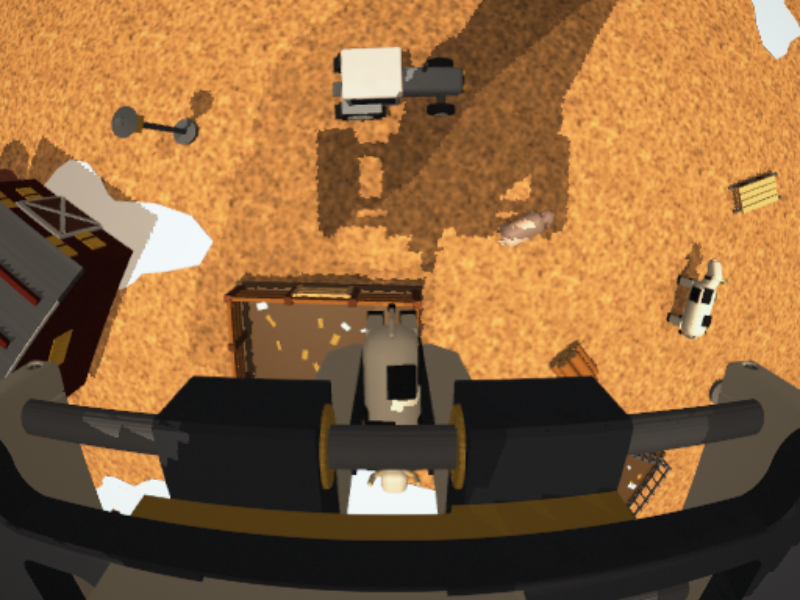

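The wrist view shows the cow held level. The paddock's near fence top runs from (227,292) to (424,289), parallel to the image, so the yaw is right. The tractor is at (400,80) and pig2 at (525,228).

```bash
python3 - <<'E'
from h import *
s=sense(); P=(s['ee_pos'],s['tcp_rot'])
q=lambda u,v,z:plane('wrist',u/1.5625,v/1.5625,z,P)
A,B=q(227,291,.035),q(424,288,.035); d=(B-A)[:2];L=np.linalg.norm(d);print(A.round(4),B.round(4),L,np.degrees(np.arctan2(d[1],d[0])))
n=np.array([d[1],-d[0]])/L; print('ctr',((A+B)[:2]/2+n*.057).round(4))
t=lambda w,tp:print(tri(ray('wrist',w[0]/1.5625,w[1]/1.5625,P),ray('top',tp[0]/1.5625,tp[1]/1.5625)))
t((228,291),(674,345));t((424,288),(566,343))
for w in((341,50),(400,50),(401,98),(342,98)): print(q(*w,.063).round(4))
E
```

```text
[ 0.5154 -0.3632  0.035 ] [ 0.4822 -0.229   0.035 ] 0.1383158173691618 103.8967788167829
ctr [ 0.5541 -0.2824]
(array([ 0.51177781, -0.35943756,  0.03860358]), np.float64(0.005397816326415163))
(array([ 0.49127955, -0.22561993,  0.00653803]), np.float64(0.005227227703073635))
[ 0.3454 -0.3141  0.063 ]
[ 0.338 -0.28   0.063]
[ 0.3671 -0.2726  0.063 ]
[ 0.3746 -0.3065  0.063 ]
```

```bash
python3 go.py .561 -.310 193.6
```

```text
tool cm -6.12 -7.54 toolturn -0.5 | z 0.1738 rot [ 180.    -0.  -166.9] xy [ 0.4843 -0.2505] t 6.0 w 0.0201 gf 14.882096350193024 F [ 0.4  0.4 -0.4] j7 120.7
```

Emit:
move_arm(
  motion=[
    [-2.1, -2.5, 0, -0.5, 1.5],
    [-2, -2.5, 0, 0, 1.5],
    [-2, -2.5, 0, 0, 1.5],
    [0, 0, 2, 0, 1.5],
    [0, 0, 3.5, 0, 1.5],
    [0, 0, 3.5, 0, 1.5],
    [0, 0, 2, 0, 1.5],
    [0, 0, 0, 0, 1.5],
  ],
)

```text
clock: 6.8
ee_pos: [0.5598, -0.3079, 0.0608]
tcp_rot: [179.8, -0.2, -166.3]
ft_force: [-0.3, -0.3, -0.9]
gripper_width: 0.02
gripper_force: 14.9
```

```bash
python3 go.py .561 -.310 193.6
```

```text
tool cm -0.06 -0.24 toolturn 0.1 | z 0.0608 rot [ 179.8   -0.2 -166.3] xy [ 0.5598 -0.3079] t 6.8 w 0.02 gf 14.882090091705322 F [-0.3 -0.3 -0.9] j7 122.7
```

Emit:
move_arm(
  motion=[
    [0, -0.2, 1.3, 0, 1.5],
    [0, 0, 1.2, 0, 1.5],
    [0, 0, 0.8, 0, 1.5],
    [0, 0, 0.5, 0, 1.5],
    [0, 0, 0.3, 0, 1.5],
    [0, 0, 0.1, 0, 1.5],
    [0, 0, 0.1, 0, 1.5],
    [0, 0, 0, 0, 1.5],
  ],
)

```text
clock: 7.6
ee_pos: [0.562, -0.311, 0.0209]
tcp_rot: [-180.0, 0.0, -166.2]
ft_force: [-1.1, -0.3, -0.1]
gripper_width: 0.0196
gripper_force: 14.9
```

Emit:
move_arm(
  motion=[
    [0, 0, 0.1, 0, 1.5],
    [0, 0, 0.1, 0, 1.5],
    [0, 0, 0.1, 0, 1.5],
    [0, 0, 0, 0, 1.5],
    [0, 0, 0, 0, 2.5],
    [0, 0, 0, 0, 3.5],
    [0, 0, 0, 0, 3.5],
    [0, 0, 0, 0, 3.5],
  ],
)

```text
clock: 8.4
ee_pos: [0.5619, -0.3109, 0.0177]
tcp_rot: [-180.0, 0.0, -166.2]
ft_force: [-1.1, 0.7, -0.6]
gripper_width: 0.0347
gripper_force: 0.0
```

Emit:
move_arm(
  motion=[
    [0, 0, -1, 0, 3.5],
    [0, 0, -2, 0, 3.5],
    [0, 0, -3, 0, 3.5],
    [0, 0, -4, 0, 3.5],
    [0, 0, -4, 0, 3.5],
    [0, 0, -3, 0, 4],
    [0, 0, 0, 0, 6],
    [0, 0, 0, 0, 6],
  ],
)

```text
clock: 9.2
ee_pos: [0.562, -0.3111, 0.1889]
tcp_rot: [-179.9, 0.1, -166.2]
ft_force: [-0.0, 0.5, 0.1]
gripper_width: 0.0518
gripper_force: 0.0
```

```bash
python3 go.py .4379 -0.0 184.7
```

```text
tool cm 4.64 33.17 toolturn 9.1 | z 0.1889 rot [-1.799e+02  1.000e-01 -1.662e+02] xy [ 0.562  -0.3111] t 9.2 w 0.0518 gf 0.0 F [-0.   0.5  0.1] j7 124.2
```

Emit:
move_arm(
  motion=[
    [0.5, 3.6, 0, 0, 6],
    [0.5, 3.7, 0, 0, 6],
    [0.5, 3.7, 0, 0, 6],
    [0.5, 3.7, 0, 0, 6],
    [0.5, 3.7, 0, 0, 6],
    [0.5, 3.7, 0, 0, 6],
    [0.5, 3.7, 0, 0, 6],
    [0.5, 3.7, 0, 0, 6],
  ],
)

```text
clock: 10.0
ee_pos: [0.4511, -0.0328, 0.1867]
tcp_rot: [180.0, -0.1, -166.2]
ft_force: [1.1, 0.4, 0.0]
gripper_width: 0.0598
gripper_force: 0.0
```

Emit:
move_arm(
  motion=[
    [0.4, 3.7, 0, 0, 6],
    [0, 0, 0, 4.5, 6],
    [0, 0, 3, 4.5, 6],
    [0, 0, 4, 0, 6],
    [0, 0, 4, 0, 6],
    [0, 0, 2, 0, 6],
    [0, 0, 0, 0, 6],
    [0, 0, 0, 0, 6],
  ],
)

```text
clock: 10.8
ee_pos: [0.4392, 0.0009, 0.0572]
tcp_rot: [-180.0, -0.1, -175.2]
ft_force: [0.4, -0.5, 1.2]
gripper_width: 0.0599
gripper_force: 0.0
```

```bash
python3 go.py .441 -0.0 184.7; python3 - <<'E'
from h import *
cv2.imwrite('pics/w4.png',cv2.resize(snapshot('wrist')[:,:,::-1],(640,480)))
E
```

```text
tool cm -0.17 -0.11 toolturn 0.1 | z 0.0572 rot [-1.800e+02 -1.000e-01 -1.752e+02] xy [0.4392 0.0009] t 10.8 w 0.0599 gf 0.0 F [ 0.4 -0.5  1.2] j7 81.8
```

View pics/w4.png

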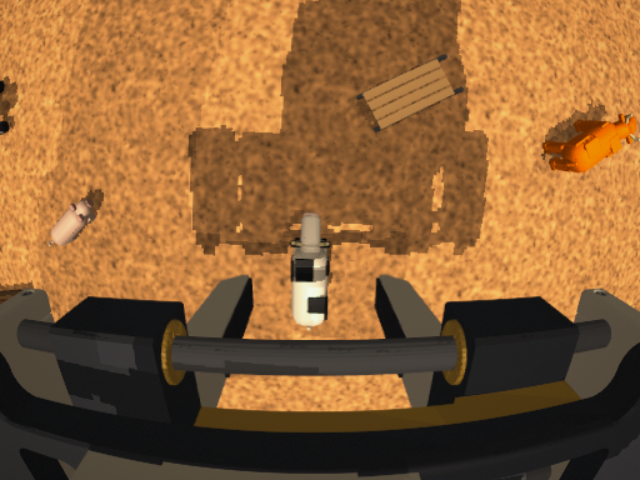

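Cow2's barrel runs from (310,250) to (310,326), head toward the robot. It is centred between the fingers and aligned.

Emit:
move_arm(
  motion=[
    [-0.1, -0.2, 1.5, 0, 6],
    [0, 0, 1.3, 0, 6],
    [0, 0, 1, 0, 6],
    [0, 0, 0.5, 0, 6],
    [0, 0, 0, 0, 4],
    [0, 0, 0, 0, 1.5],
    [0, 0, 0, 0, 1.5],
    [0, 0, 0, 0, 1.5],
  ],
)

```text
clock: 11.65
ee_pos: [0.4407, -0.0011, 0.0172]
tcp_rot: [-180.0, -0.1, -175.2]
ft_force: [1.0, 0.1, -0.4]
gripper_width: 0.0325
gripper_force: 0.0
```

Emit:
move_arm(
  motion=[
    [0, 0, 0, 0, 1.5],
    [0, 0, 0, 0, 1.5],
    [0, 0, -0.5, 0, 1.5],
    [0, 0, -2, 0, 1.5],
    [0, 0, -3.5, 0, 1.5],
    [0, 0, -4, 0, 1.5],
    [0, 0, -4, 0, 1.5],
    [0, 0, -2, 0, 1.5],
  ],
)

```text
clock: 12.45
ee_pos: [0.4412, -0.001, 0.18]
tcp_rot: [-180.0, 0.0, -175.2]
ft_force: [1.5, -0.2, -0.7]
gripper_width: 0.02
gripper_force: 14.9
```

```bash
python3 go.py .549 -.256 193.6
```

```text
tool cm -8.62 -26.31 toolturn -8.8 | z 0.18 rot [-180.     0.  -175.2] xy [ 0.4412 -0.001 ] t 12.45 w 0.02 gf 14.898677319288254 F [ 1.5 -0.2 -0.7] j7 75.7
```

Emit:
move_arm(
  motion=[
    [-1.0, -3.3, 0, 0, 1.5],
    [-1.1, -3.3, 0, 0, 1.5],
    [-1.1, -3.3, 0, 0, 1.5],
    [-1.1, -3.3, 0, 0, 1.5],
    [-1.1, -3.3, 0, 0, 1.5],
    [-1.1, -3.3, 0, 0, 1.5],
    [-1.1, -3.3, 0, 0, 1.5],
    [-1.1, -3.2, 0, -4.4, 1.5],
  ],
)

```text
clock: 13.25
ee_pos: [0.5495, -0.2571, 0.1769]
tcp_rot: [180.0, -0.2, -170.8]
ft_force: [0.4, 0.2, 0.1]
gripper_width: 0.0199
gripper_force: 14.9
```

Emit:
move_arm(
  motion=[
    [0, 0, 0, -4.4, 1.5],
    [0, 0, 2, 0, 1.5],
    [0, 0, 3.5, 0, 1.5],
    [0, 0, 3.5, 0, 1.5],
    [0, 0, 2.5, 0, 1.5],
    [0, 0, 0, 0, 1.5],
    [0, 0, 0, 0, 1.5],
    [0, 0, 0, 0, 1.5],
  ],
)

```text
clock: 14.05
ee_pos: [0.55, -0.2561, 0.0632]
tcp_rot: [-179.9, -0.0, -166.4]
ft_force: [-0.2, -0.4, -0.4]
gripper_width: 0.0199
gripper_force: 14.9
```

```bash
python3 go.py .548 -.256 193.6; python3 - <<'E'
from h import *
cv2.imwrite('pics/w5.png',cv2.resize(snapshot('wrist')[:,:,::-1],(640,480)))
E
```

```text
tool cm 0.19 0.06 toolturn -0.0 | z 0.0632 rot [-179.9   -0.  -166.4] xy [ 0.55   -0.2561] t 14.05 w 0.0199 gf 14.898542761802673 F [-0.2 -0.4 -0.4] j7 106.0
```

View pics/w5.png

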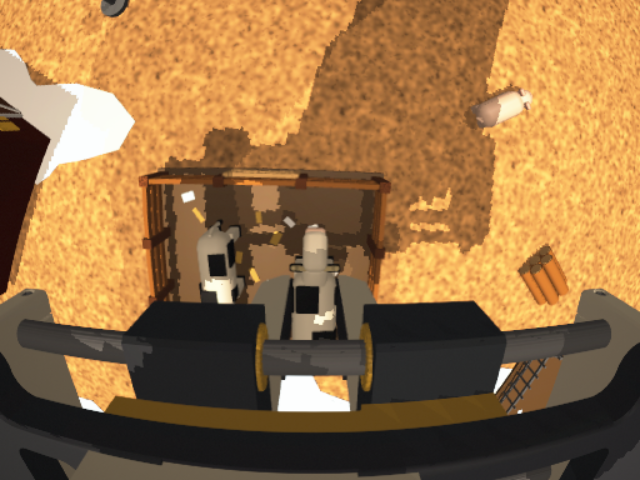

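Cow1 stands in the paddock at (217,262). Cow2 hangs over its own half at (315,280), clear of the fence.

Emit:
move_arm(
  motion=[
    [0.2, 0, 1.3, 0, 1.5],
    [0, 0, 1.2, 0, 1.5],
    [0, 0, 0.8, 0, 1.5],
    [0, 0, 0.5, 0, 1.5],
    [0, 0, 0.3, 0, 1.5],
    [0, 0, 0.15, 0, 1.5],
    [0, 0, 0, 0, 1.5],
    [0, 0, 0, 0, 1.5],
  ],
)

```text
clock: 14.9
ee_pos: [0.5471, -0.2564, 0.0198]
tcp_rot: [-180.0, -0.1, -166.4]
ft_force: [-2.0, 1.2, 7.3]
gripper_width: 0.0201
gripper_force: 15.0
```

```bash
python3 go.py .548 -.256 193.6
```

```text
tool cm -0.1 0.02 toolturn -0.0 | z 0.0198 rot [-1.800e+02 -1.000e-01 -1.664e+02] xy [ 0.5471 -0.2564] t 14.9 w 0.0201 gf 14.970413446426392 F [-2.   1.2  7.3] j7 104.6
```

Contact: 7 N on the feet. I release.

Emit:
move_arm(
  motion=[
    [0, 0, 0, 0, 2.5],
    [0, 0, 0, 0, 3.5],
    [0, 0, 0, 0, 3.5],
    [0, 0, -1, 0, 3.5],
    [0, 0, -2, 0, 3.5],
    [0, 0, -3.5, 0, 3.5],
    [0, 0, -4, 0, 3.5],
    [0, 0, -4, 0, 4],
  ],
)

```text
clock: 15.7
ee_pos: [0.5472, -0.2561, 0.1661]
tcp_rot: [180.0, -0.2, -166.4]
ft_force: [0.4, -0.3, 0.0]
gripper_width: 0.0387
gripper_force: 0.0
```

```bash
python3 go.py .356 -.293 105.5
```

```text
tool cm 19.45 0.91 toolturn 88.1 | z 0.1661 rot [ 180.    -0.2 -166.4] xy [ 0.5472 -0.2561] t 15.7 w 0.0387 gf 0.0 F [ 0.4 -0.3  0. ] j7 109.7
```

Emit:
move_arm(
  motion=[
    [3.9, 0.2, 0, 0, 7],
    [3.9, 0.2, 0, 0, 7],
    [3.9, 0.2, 0, 0, 7],
    [3.9, 0.2, 0, 0, 7],
    [3.9, 0.1, 0, 0, 7],
    [0, 0, 0, 8, 7],
    [0, 0, 0, 8, 7],
    [0, 0, 0, 8, 7],
  ],
)

```text
clock: 16.5
ee_pos: [0.3555, -0.2938, 0.1654]
tcp_rot: [-179.9, -0.1, 169.2]
ft_force: [0.2, -0.3, -0.9]
gripper_width: 0.0699
gripper_force: 0.0
```

Emit:
move_arm(
  motion=[
    [0, 0, 0, 8, 7],
    [0, 0, 0, 8, 7],
    [0, 0, 0, 8, 7],
    [0, 0, 0, 8, 7],
    [0, 0, 0, 8, 7],
    [0, 0, 0, 8, 7],
    [0, 0, 0, 8, 7],
    [0, 0, 0, 8.5, 7],
  ],
)

```text
clock: 17.3
ee_pos: [0.356, -0.2933, 0.1652]
tcp_rot: [-179.9, 0.0, 104.8]
ft_force: [-0.2, 0.3, 0.2]
gripper_width: 0.0704
gripper_force: 0.0
```

```bash
python3 go.py .356 -.293 104; python3 - <<'E'
from h import *
im=snapshot('wrist')[:,:,::-1]; s=sense();P=(s['ee_pos'],s['tcp_rot'])
h=cv2.cvtColor(im,cv2.COLOR_BGR2HSV); m=((h[...,1]<70)&(h[...,2]>110)).astype(np.uint8); m[:,:100]=0;m[:,400:]=0
c=max(cv2.findContours(m,0,1)[0],key=cv2.contourArea); bx=cv2.boxPoints(cv2.minAreaRect(c)); print(bx*1.25)
W=np.array([plane('wrist',u,v,.063,P)[:2] for u,v in bx]);print(W.round(4),W.mean(0))
cv2.imwrite('pics/w6.png',cv2.resize(im,(640,480)))
E
```

```text
tool cm 0.03 0.01 toolturn 0.8 | z 0.1652 rot [-179.9    0.   104.8] xy [ 0.356  -0.2933] t 17.3 w 0.0704 gf 0.0 F [-0.2  0.3  0.2] j7 52.3
[[125.     0.  ]
 [191.25   0.  ]
 [191.25 253.75]
 [125.   253.75]]
[[ 0.1617 -0.1409]
 [ 0.2206 -0.1369]
 [ 0.2657 -0.3301]
 [ 0.2074 -0.3457]] [ 0.21385752 -0.23839435]
```

View pics/w6.png

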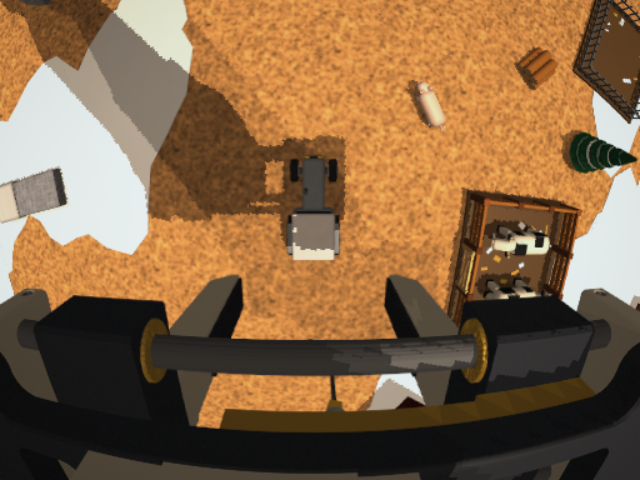

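Both cows stand in the paddock at (520,240) and (510,290). The tractor roof is at (291–337, 213–260), aligned with the tool, bonnet up-image.

```bash
python3 - <<'E'
from h import *
s=sense();P=(s['ee_pos'],s['tcp_rot'])
W=np.array([plane('wrist',u/1.25,v/1.25,.063,P)[:2] for u,v in((291,213),(337,213),(335,260),(292,260))]);print(W.round(4),W.mean(0).round(4))
print(tri(ray('wrist',314/1.25,236/1.25,P),ray('top',620/1.5625,457/1.5625)))
P3=(np.array([.4843,-.2505,.1738]),np.array([180,0,-166.9]))
print(tri(ray('wrist',314/1.25,236/1.25,P),ray('wrist',371/1.5625,74/1.5625,P3)))
f=np.array([plane('wrist',314/1.25,156/1.25,.03,P)[:2]]);print('bonnet',f)
E
```

```text
[[ 0.3348 -0.2796]
 [ 0.3676 -0.2712]
 [ 0.3757 -0.3067]
 [ 0.344  -0.3148]] [ 0.3555 -0.2931]
(array([ 0.3558754 , -0.29441987,  0.05422808]), np.float64(0.0006015298024518499))
(array([ 0.35609495, -0.29395479,  0.05609291]), np.float64(0.00031934731372698145))
bonnet [[ 0.34128111 -0.23620456]]
```

Emit:
move_arm(
  motion=[
    [0, 0, 3, 0.5, 7],
    [0, 0, 3.5, 0, 7],
    [0, 0, 3, 0, 7],
    [0, 0, 2, 0, 7],
    [0, 0, 0.9, 0, 7],
    [0, 0, 0, 0, 7],
    [0, 0, 0, 0, 5],
    [0, 0, 0, 0, 3],
  ],
  squeeze=35,
)

```text
clock: 18.15
ee_pos: [0.3561, -0.2938, 0.0417]
tcp_rot: [-179.9, 0.1, 104.6]
ft_force: [1.0, 0.2, 0.4]
gripper_width: 0.0586
gripper_force: 0.0
```

Emit:
move_arm(
  motion=[
    [0, 0, 0, 0, 2.5],
    [0, 0, 0, 0, 2.5],
    [0, 0, 0, 0, 2.5],
    [0, 0, 0, 0, 2.5],
    [0, 0, 0, 0, 2.5],
    [0, 0, 0, 0, 2.5],
    [0, 0, -0.2, 0, 2.5],
    [0, 0, -0.5, 0, 2.5],
  ],
)

```text
clock: 18.95
ee_pos: [0.3553, -0.2932, 0.0475]
tcp_rot: [-179.8, -0.1, 104.6]
ft_force: [-0.1, -0.3, -2.1]
gripper_width: 0.0311
gripper_force: 35.0
```

Emit:
move_arm(
  motion=[
    [0, 0, -1.5, 0, 2.5],
    [0, 0, -3, 0, 2.5],
    [0, 0, -3.5, 0, 2.5],
    [0, 0, -3.5, 0, 2.5],
    [0, 0, -3, 0, 2.5],
    [0, 0, -1, 0, 2.5],
    [0, 0, 0, 0, 2.5],
    [0, 0, 0, 0, 2.5],
  ],
)

```text
clock: 19.75
ee_pos: [0.3556, -0.2929, 0.2018]
tcp_rot: [-179.8, -0.0, 104.6]
ft_force: [-0.3, 0.5, -2.0]
gripper_width: 0.0314
gripper_force: 35.0
```

```bash
python3 go.py .587 .2775 171.3;python3 go.py .48 .05 171.3;
```

```text
tool cm 49.36 36.78 toolturn -66.7 | z 0.2018 rot [-179.8   -0.   104.6] xy [ 0.3556 -0.2929] t 19.75 w 0.0314 gf 34.999313950538635 F [-0.3  0.5 -2. ] j7 51.7
tool cm 30.05 20.69 toolturn -66.7 | z 0.2018 rot [-179.8   -0.   104.6] xy [ 0.3556 -0.2929] t 19.75 w 0.0314 gf 34.999313950538635 F [-0.3  0.5 -2. ] j7 51.7
```

```bash
python3 go.py .48 .265 171.3
```

```text
tool cm 50.85 26.11 toolturn -66.7 | z 0.2018 rot [-179.8   -0.   104.6] xy [ 0.3556 -0.2929] t 19.75 w 0.0314 gf 34.999313950538635 F [-0.3  0.5 -2. ] j7 51.7
```

Emit:
move_arm(
  motion=[
    [2, 1.1, 0, 0, 2.5],
    [3, 1.7, 0, 0, 2.5],
    [3.4, 1.9, 0, 0, 2.5],
    [3.4, 1.9, 0, 0, 2.5],
    [3.4, 1.9, 0, 0, 2.5],
    [3.4, 1.9, 0, 0, 2.5],
    [3.4, 1.9, 0, 0, 2.5],
    [3.4, 1.9, 0, 0, 2.5],
  ],
)

```text
clock: 20.55
ee_pos: [0.4287, -0.0102, 0.2007]
tcp_rot: [-179.7, -0.0, 104.6]
ft_force: [1.3, -0.7, -1.3]
gripper_width: 0.0316
gripper_force: 35.0
```

```bash
python3 go.py .48 .265 171.3
```

```text
tool cm 25.34 11.9 toolturn -66.7 | z 0.2007 rot [-179.7   -0.   104.6] xy [ 0.4287 -0.0102] t 20.55 w 0.0316 gf 34.99786734580994 F [ 1.3 -0.7 -1.3] j7 10.7
```

Emit:
move_arm(
  motion=[
    [3.4, 1.6, 0, 0, 2.5],
    [3.4, 1.6, 0, 0, 2.5],
    [3.4, 1.6, 0, 0, 2.5],
    [3.4, 1.6, 0, 0, 2.5],
    [3.4, 1.6, 0, 0, 2.5],
    [3.4, 1.6, 0, 0, 2.5],
    [3, 1.4, 0, 0, 2.5],
    [1.9, 0.9, 0, 0, 2.5],
  ],
)

```text
clock: 21.35
ee_pos: [0.4801, 0.2654, 0.1999]
tcp_rot: [-179.7, 0.0, 104.7]
ft_force: [0.3, 0.1, -1.1]
gripper_width: 0.0312
gripper_force: 35.0
```

Emit:
move_arm(
  motion=[
    [0, 0, 0, -8.3, 2.5],
    [0, 0, 0, -8.3, 2.5],
    [0, 0, 0, -8.3, 2.5],
    [0, 0, 0, -8.3, 2.5],
    [0, 0, 0, -8.3, 2.5],
    [0, 0, 0, -8.3, 2.5],
    [0, 0, 0, -8.3, 2.5],
    [0, 0, 0, -8.3, 2.5],
  ],
)

```text
clock: 22.15
ee_pos: [0.4803, 0.2619, 0.2006]
tcp_rot: [-179.9, -0.2, 171.3]
ft_force: [-0.0, -1.6, -1.0]
gripper_width: 0.0314
gripper_force: 35.0
```

```bash
python3 go.py .587 .2775 171.3; python3 - <<'E'
from h import *
cv2.imwrite('pics/w7.png',cv2.resize(snapshot('wrist')[:,:,::-1],(800,600)))
E
```

```text
tool cm -10.31 3.15 toolturn -0.0 | z 0.2006 rot [-179.9   -0.2  171.3] xy [0.4803 0.2619] t 22.15 w 0.0314 gf 34.9972003698349 F [-0.  -1.6 -1. ] j7 36.3
```

View pics/w7.png

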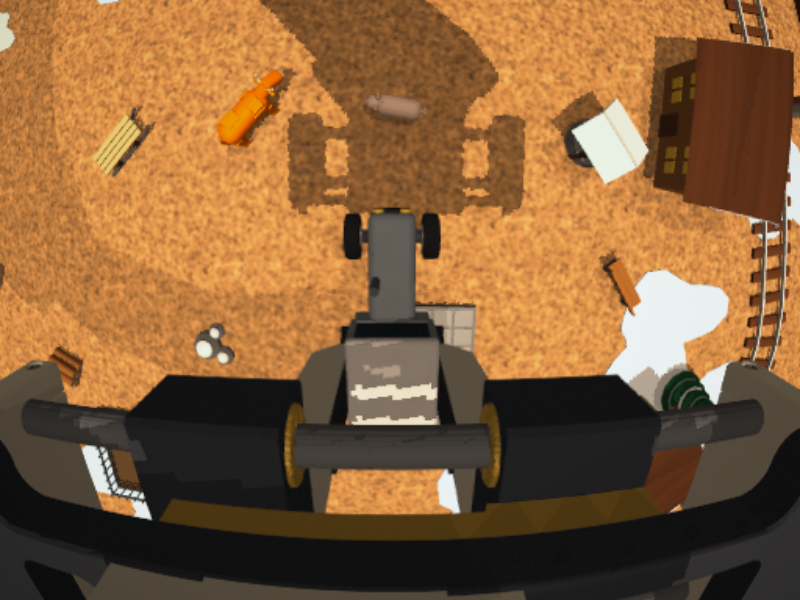

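The tractor is held level. The yard's near corner shows at (476,306), with its edge parallel to the tool.

```bash
python3 - <<'E'
from h import *
s=sense();P=(s['ee_pos'],s['tcp_rot'])
K=plane('wrist',476/1.5625,306/1.5625,.006,P); a=np.radians(171.3);u=np.array([np.cos(a),np.sin(a)]);v=np.array([u[1],-u[0]])
print(K.round(4),'ctr',K[:2]-u*.058-v*.036, plane('wrist',420/1.5625,305/1.5625,.006,P)-K)
print(tri(ray('wrist',476/1.5625,306/1.5625,P),ray('top',182/1.5625,258/1.5625)))
# pig1
A=plane('wrist',366/1.5625,102/1.5625,.015,P);B=plane('wrist',422/1.5625,110/1.5625,.015,P);print('pig1',((A+B)/2).round(4),np.linalg.norm(A-B),np.degrees(np.arctan2(*(B-A)[1::-1])))
E
```

```text
[0.5208 0.3244 0.006 ] ctr [0.57267354 0.280018  ] [-0.00743643 -0.04536945  0.        ]
(array([0.52262428, 0.32514785, 0.00261792]), np.float64(0.0015870508479902748))
pig1 [0.3555 0.2804 0.015 ] 0.04221714107115461 73.39522795395841
```

Emit:
move_arm(
  motion=[
    [-3, 0.9, 0, 0, 2.5],
    [-3.5, 1.1, 0, 0, 2.5],
    [-3, 0.9, 0, 0, 2.5],
    [-0.8, 0.25, 1, 0, 2.5],
    [0, 0, 3, 0, 2.5],
    [0, 0, 3, 0, 2.5],
    [0, 0, 3, 0, 2.5],
    [0, 0, 1.5, 0, 2.5],
  ],
)

```text
clock: 23.0
ee_pos: [0.5849, 0.2766, 0.0831]
tcp_rot: [-179.8, -0.4, 170.9]
ft_force: [0.4, -0.7, -1.6]
gripper_width: 0.031
gripper_force: 35.0
```

Emit:
move_arm(
  motion=[
    [0, 0, 1.2, 0, 2.5],
    [0, 0, 0.8, 0, 2.5],
    [0, 0, 0.5, 0, 2.5],
    [0, 0, 0.3, 0, 2.5],
    [0, 0, 0.2, 0, 2.5],
    [0, 0, 0, 0, 2.5],
    [0, 0, 0, 0, 2.5],
    [0, 0, 0, 0, 2.5],
  ],
)

```text
clock: 23.8
ee_pos: [0.5873, 0.2781, 0.0572]
tcp_rot: [-180.0, -0.1, 171.0]
ft_force: [-0.7, 0.7, -0.4]
gripper_width: 0.0311
gripper_force: 35.0
```

```bash
python3 go.py .587 .2775 171.3
```

```text
tool cm 0.02 -0.06 toolturn -0.3 | z 0.0572 rot [-1.80e+02 -1.00e-01  1.71e+02] xy [0.5873 0.2781] t 23.8 w 0.0311 gf 34.999308586120605 F [-0.7  0.7 -0.4] j7 37.0
```

Emit:
move_arm(
  motion=[
    [0, 0, 0.4, 0, 2.5],
    [0, 0, 0.3, 0, 2.5],
    [0, 0, 0.15, 0, 2.5],
    [0, 0, 0.1, 0, 2.5],
    [0, 0, 0, 0, 2.5],
    [0, 0, 0, 0, 2.5],
    [0, 0, 0, 0, 2.5],
    [0, 0, 0, 0, 2.5],
  ],
)

```text
clock: 24.6
ee_pos: [0.5871, 0.278, 0.0473]
tcp_rot: [-179.9, -0.1, 171.0]
ft_force: [-0.5, 0.3, -1.0]
gripper_width: 0.0315
gripper_force: 35.0
```

Emit:
move_arm(
  motion=[
    [0, 0, 0.05, 0, 2.5],
    [0, 0, 0.05, 0, 2.5],
    [0, 0, 0, 0, 2.5],
    [0, 0, 0, 0, 3.5],
    [0, 0, 0, 0, 4.5],
    [0, 0, 0, 0, 6],
    [0, 0, 0, 0, 6.5],
    [0, 0, 0, 0, 6.5],
  ],
)

```text
clock: 25.4
ee_pos: [0.587, 0.2779, 0.0462]
tcp_rot: [-179.9, -0.1, 171.0]
ft_force: [-0.3, -0.9, -0.0]
gripper_width: 0.0622
gripper_force: 0.0
```

Emit:
move_arm(
  motion=[
    [0, 0, -0.5, 0, 6.5],
    [0, 0, -1.5, 0, 6.5],
    [0, 0, -3, 0, 6.5],
    [0, 0, -4, 0, 6.5],
    [0, 0, -4, 0, 6.5],
    [0, 0, -2, 0, 6],
    [0, 0, 0, 0, 5],
    [0, 0, 0, 0, 5],
  ],
)

```text
clock: 26.2
ee_pos: [0.5875, 0.2779, 0.1974]
tcp_rot: [-180.0, -0.1, 171.0]
ft_force: [-0.1, -0.2, 0.5]
gripper_width: 0.0511
gripper_force: 0.0
```

```bash
python3 go.py .356 .2825 72.5
```

```text
tool cm 22.94 -3.18 toolturn 98.5 | z 0.1974 rot [-1.80e+02 -1.00e-01  1.71e+02] xy [0.5875 0.2779] t 26.2 w 0.0511 gf 0.0 F [-0.1 -0.2  0.5] j7 40.5
```

Emit:
move_arm(
  motion=[
    [3.8, -0.5, 0, 0, 5],
    [3.8, -0.5, 0, 0, 5],
    [3.8, -0.55, 0, 0, 5],
    [3.8, -0.55, 0, 0, 5],
    [3.8, -0.55, 0, 0, 5],
    [3.9, -0.55, 0, 0, 5],
    [0, 0, 0, 8.2, 5],
    [0, 0, 0, 8.2, 5],
  ],
)

```text
clock: 27.0
ee_pos: [0.3546, 0.2817, 0.1962]
tcp_rot: [-179.8, -0.2, 154.4]
ft_force: [1.4, -0.8, -0.3]
gripper_width: 0.0502
gripper_force: 0.0
```

Emit:
move_arm(
  motion=[
    [0, 0, 0, 8.2, 5],
    [0, 0, 0, 8.2, 5],
    [0, 0, 0, 8.2, 5],
    [0, 0, 0, 8.2, 5],
    [0, 0, 0, 8.2, 5],
    [0, 0, 0, 8.2, 5],
    [0, 0, 0, 8.2, 5],
    [0, 0, 0, 8.2, 5],
  ],
)

```text
clock: 27.8
ee_pos: [0.3556, 0.2817, 0.196]
tcp_rot: [-179.8, 0.1, 88.7]
ft_force: [-0.2, -0.2, 0.3]
gripper_width: 0.05
gripper_force: 0.0
```

Emit:
move_arm(
  motion=[
    [0, 0, 2, 8.2, 5],
    [0, 0, 3, 8.2, 5],
    [0, 0, 4, 0, 5],
    [0, 0, 4, 0, 5],
    [0, 0, 1, 0, 5],
    [0, 0, 0, 0, 5],
    [0, 0, 0, 0, 5],
    [0, 0, 0, 0, 5],
  ],
)

```text
clock: 28.6
ee_pos: [0.3565, 0.2826, 0.0582]
tcp_rot: [-179.9, -0.0, 72.6]
ft_force: [-0.2, 1.8, 0.0]
gripper_width: 0.0499
gripper_force: 0.0
```

```bash
python3 go.py .356 .2825 72.5; python3 - <<'E'
from h import *
cv2.imwrite('pics/w8.png',cv2.resize(snapshot('wrist')[:,:,::-1],(640,480)))
E
```

```text
tool cm -0.02 -0.04 toolturn 0.1 | z 0.0582 rot [-179.9   -0.    72.6] xy [0.3565 0.2826] t 28.6 w 0.0499 gf 0.0 F [-0.2  1.8  0. ] j7 -53.7
```

View pics/w8.png

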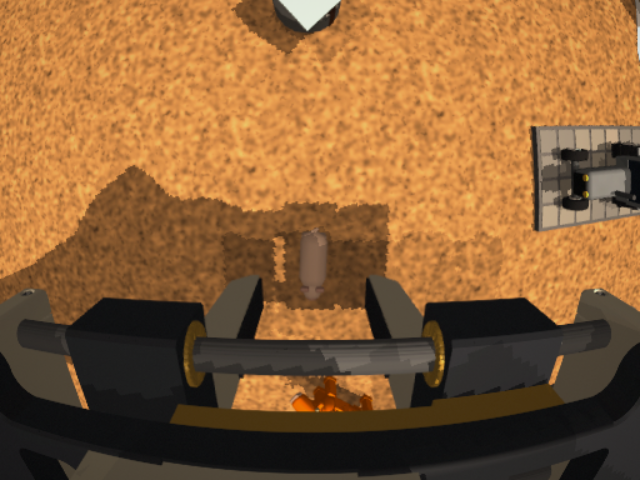

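Pig1 is centred between the fingers and aligned, from (313,230) to (313,297). The tractor stands on the paving at the right.

```bash
python3 - <<'E'
from h import *
s=sense();P=(s['ee_pos'],s['tcp_rot']); R=Ro.from_euler('xyz',P[1],degrees=True)
for v in(231,264,297): print((R.inv().apply(plane('wrist',313/1.25,v/1.25,.018,P)-P[0])*100).round(2))
E
```

```text
[ 1.99 -0.06  4.03]
[-0.01 -0.06  4.02]
[-2.12 -0.06  4.02]
```

Emit:
move_arm(
  motion=[
    [0, 0, 2, 0, 5],
    [0, 0, 1.5, 0, 5],
    [0, 0, 1, 0, 5],
    [0, 0, 0.5, 0, 5],
    [0, 0, 0.35, 0, 5],
    [0, 0, 0, 0, 3],
    [0, 0, 0, 0, 1.2],
    [0, 0, 0, 0, 1.2],
  ],
  squeeze=12,
)

```text
clock: 29.45
ee_pos: [0.3555, 0.282, 0.0061]
tcp_rot: [-179.8, 0.2, 72.6]
ft_force: [0.0, 0.7, 0.1]
gripper_width: 0.0301
gripper_force: 0.0
```

Emit:
move_arm(
  motion=[
    [0, 0, 0, 0, 1.2],
    [0, 0, 0, 0, 1.2],
    [0, 0, 0, 0, 1.2],
    [0, 0, -0.5, 0, 1.2],
    [0, 0, -2, 0, 1.2],
    [0, 0, -3.5, 0, 1.2],
    [0, 0, -4, 0, 1.2],
    [0, 0, -4, 0, 1.2],
  ],
)

```text
clock: 30.25
ee_pos: [0.3558, 0.2817, 0.1472]
tcp_rot: [-179.7, 0.3, 72.6]
ft_force: [0.2, 0.5, -0.7]
gripper_width: 0.0158
gripper_force: 11.9
```

```bash
python3 go.py .631 -.012 79.5;python3 go.py .53 -.012 79.5
```

```text
tool cm -19.78 35.06 toolturn -6.9 | z 0.1472 rot [-179.7    0.3   72.6] xy [0.3558 0.2817] t 30.25 w 0.0158 gf 11.870671659708023 F [ 0.2  0.5 -0.7] j7 -44.5
tool cm -22.8 25.42 toolturn -6.9 | z 0.1472 rot [-179.7    0.3   72.6] xy [0.3558 0.2817] t 30.25 w 0.0158 gf 11.870671659708023 F [ 0.2  0.5 -0.7] j7 -44.5
```

```bash
python3 go.py .47 -.06 79.5
```

```text
tool cm -29.18 21.14 toolturn -6.9 | z 0.1472 rot [-179.7    0.3   72.6] xy [0.3558 0.2817] t 30.25 w 0.0158 gf 11.870671659708023 F [ 0.2  0.5 -0.7] j7 -44.5
```

Emit:
move_arm(
  motion=[
    [-2.2, 2, 0, 0, 1.2],
    [-3, 2.2, 0, 0, 1.2],
    [-3, 2.2, 0, 0, 1.2],
    [-3, 2.2, 0, 0, 1.2],
    [-3, 2.2, 0, 0, 1.2],
    [-3, 2.2, 0, 0, 1.2],
    [-3, 2.2, 0, 0, 1.2],
    [-3, 2.2, 0, 0, 1.2],
  ],
)

```text
clock: 31.05
ee_pos: [0.4528, 0.0073, 0.1463]
tcp_rot: [-179.7, 0.3, 72.6]
ft_force: [0.5, 1.2, -0.3]
gripper_width: 0.0156
gripper_force: 11.9
```

Emit:
move_arm(
  motion=[
    [-3, 2, 0, 0, 1.2],
    [-3, 1.7, 0, 0, 1.2],
    [0, 0, 0, -6.9, 1.2],
    [0, 0, 0, 0, 1.2],
    [0, 0, 0, 0, 1.2],
    [0, 0, 0, 0, 1.2],
    [0, 0, 0, 0, 1.2],
    [0, 0, 0, 0, 1.2],
  ],
)

```text
clock: 31.85
ee_pos: [0.4702, -0.0588, 0.1461]
tcp_rot: [-179.7, 0.2, 79.5]
ft_force: [-0.5, -0.2, 0.2]
gripper_width: 0.0161
gripper_force: 11.9
```

```bash
python3 go.py .631 -.012 79.5; python3 - <<'E'
from h import *
cv2.imwrite('pics/w9.png',cv2.resize(snapshot('wrist')[:,:,::-1],(800,600)))
E
```

```text
tool cm 7.53 14.96 toolturn 0.0 | z 0.1461 rot [-179.7    0.2   79.5] xy [ 0.4702 -0.0588] t 31.85 w 0.0161 gf 11.871122270822525 F [-0.5 -0.2  0.2] j7 2.0
```

View pics/w9.png

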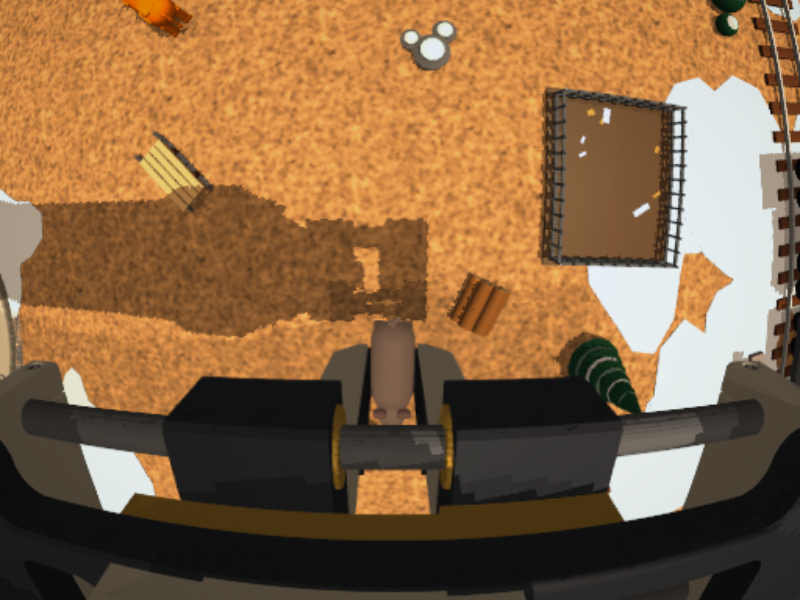

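```bash
python3 - <<'E'
from h import *
s=sense();P=(s['ee_pos'],s['tcp_rot'])
q=lambda u,v,z:plane('wrist',u/1.5625,v/1.5625,z,P)[:2]
A,B,C,D=q(545,90,0),q(543,263,0),q(686,107,.027),q(679,267,.027)
print(A,B,C,D);
for a,b in((A,B),(C,D),(A,C),(B,D)): d=a-b;print(np.linalg.norm(d).round(4),(np.degrees(np.arctan2(d[1],d[0]))%180).round(1))
print((A+B+C+D)/4,(A+D)/2,(B+C)/2)
print(tri(ray('wrist',686/1.5625,107/1.5625,P),ray('top',400/1.5625,176/1.5625)),tri(ray('wrist',679/1.5625,267/1.5625,P),ray('top',481/1.5625,203/1.5625)))
E
```

```text
[0.5963307  0.05398156] [ 0.57640214 -0.06607238] [0.69349348 0.03333652] [ 0.67433297 -0.07925901]
0.1217 80.6
0.1142 80.3
0.0993 168.0
0.0988 172.3
[ 0.63513982 -0.01450333] [ 0.63533184 -0.01263873] [ 0.63494781 -0.01636793]
(array([0.68036036, 0.03455749, 0.04483432]), np.float64(0.005155211854820305)) (array([ 0.66508466, -0.07783453,  0.03749032]), np.float64(0.005693593422819732))
```

The pig pen outline is (545,90), (543,263), (679,267), (686,107). It measures 99×118 mm outside, matching the text, with its centre at (.634,-.0135) and axis at 80.3°. The pig is held level and the spruce, at (605,375), is clear.

```bash
python3 go.py .6296 -.039 80.3
```

```text
tool cm 4.86 15.32 toolturn -0.8 | z 0.1461 rot [-179.7    0.2   79.5] xy [ 0.4701 -0.0589] t 31.9 w 0.0162 gf 11.871189773082733 F [ 0.  -0.2  0.6] j7 2.0
```

Emit:
move_arm(
  motion=[
    [0.9, 3, 0, -0.8, 1.2],
    [1, 3.1, 0, 0, 1.2],
    [1, 3.1, 0, 0, 1.2],
    [1, 3.1, 0, 0, 1.2],
    [0.9, 3, 0, 0, 1.2],
    [0, 0, 2, 0, 1.2],
    [0, 0, 3, 0, 1.2],
    [0, 0, 3, 0, 1.2],
  ],
)

```text
clock: 32.7
ee_pos: [0.629, -0.0381, 0.0643]
tcp_rot: [-179.7, 0.2, 80.3]
ft_force: [0.4, -0.0, -0.4]
gripper_width: 0.016
gripper_force: 11.9
```

Emit:
move_arm(
  motion=[
    [0, 0, 1.5, 0, 1.2],
    [0, 0, 0, 0, 1.2],
    [0, 0, 0, 0, 1.2],
    [0, 0, 0, 0, 1.2],
    [0, 0, 0, 0, 1.2],
    [0, 0, 0, 0, 1.2],
    [0, 0, 0, 0, 1.2],
    [0, 0, 0, 0, 1.2],
  ],
)

```text
clock: 33.5
ee_pos: [0.6287, -0.0386, 0.0504]
tcp_rot: [-179.7, 0.2, 80.3]
ft_force: [0.4, 0.1, -0.3]
gripper_width: 0.0161
gripper_force: 11.9
```

```bash
python3 go.py .6296 -.039 80.3; python3 - <<'E'
from h import *
cv2.imwrite('pics/w10.png',cv2.resize(snapshot('wrist')[:,:,::-1],(640,480)))
E
```

```text
tool cm -0.02 0.1 toolturn -0.0 | z 0.0504 rot [-179.7    0.2   80.3] xy [ 0.6287 -0.0386] t 33.5 w 0.0161 gf 11.8711718916893 F [ 0.4  0.1 -0.3] j7 2.1
```

View pics/w10.png

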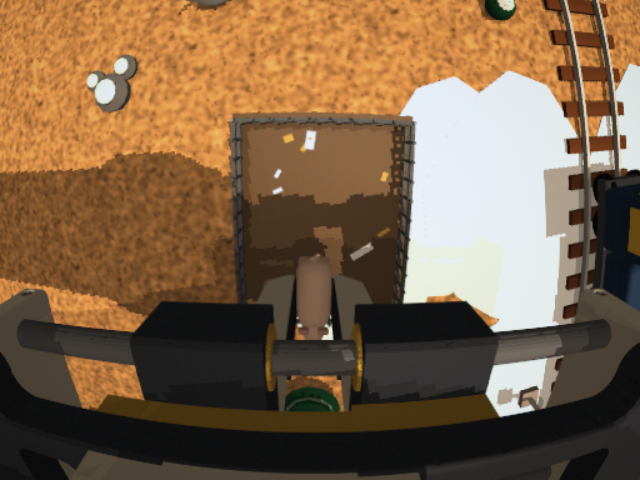

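The pig is over the pen, with fence sides at x≈238 and 407, so the pen middle is 9 px (5 mm) to tool +y. I shift by that. The spruce at (313,400) is about 11 cm behind.

Emit:
move_arm(
  motion=[
    [0.2, 0.4, 0.8, 0, 1.2],
    [0, 0, 1.2, 0, 1.2],
    [0, 0, 1, 0, 1.2],
    [0, 0, 0.6, 0, 1.2],
    [0, 0, 0.3, 0, 1.2],
    [0, 0, 0.2, 0, 1.2],
    [0, 0, 0.1, 0, 1.2],
    [0, 0, 0, 0, 1.2],
  ],
)

```text
clock: 34.35
ee_pos: [0.6324, -0.0376, 0.0088]
tcp_rot: [-179.7, 0.2, 80.3]
ft_force: [-1.7, 0.4, 6.5]
gripper_width: 0.0158
gripper_force: 12.0
```

Emit:
move_arm(
  motion=[
    [0, 0, 0.05, 0, 1.2],
    [0, 0, 0, 0, 1.2],
    [0, 0, 0, 0, 2],
    [0, 0, 0, 0, 3],
    [0, 0, 0, 0, 3.2],
    [0, 0, 0, 0, 3.2],
    [0, 0, 0, 0, 3.2],
    [0, 0, 0, 0, 3.2],
  ],
)

```text
clock: 35.15
ee_pos: [0.6326, -0.0375, 0.0075]
tcp_rot: [-179.7, 0.2, 80.3]
ft_force: [0.4, -0.4, -0.2]
gripper_width: 0.0322
gripper_force: 0.0
```

```bash
python3 go.py .4266 -.1633 132.5
```

```text
tool cm -15.87 -18.18 toolturn -52.2 | z 0.0075 rot [-179.7    0.2   80.3] xy [ 0.6326 -0.0375] t 35.15 w 0.0322 gf 0.0 F [ 0.4 -0.4 -0.2] j7 2.7
```

Emit:
move_arm(
  motion=[
    [0, 0, -0.8, 0, 3.2],
    [0, 0, -2, 0, 3.2],
    [0, 0, -3.5, 0, 3.2],
    [0, 0, -4, 0, 3.2],
    [0, 0, -4, 0, 4],
    [0, 0, -2.5, 0, 5],
    [-1, -1.1, 0, 0, 5],
    [-2.4, -2.7, 0, 0, 5],
  ],
)

```text
clock: 35.95
ee_pos: [0.5918, -0.0626, 0.1765]
tcp_rot: [-179.9, 0.2, 80.5]
ft_force: [-0.6, -0.4, -0.8]
gripper_width: 0.0501
gripper_force: 0.0
```

Emit:
move_arm(
  motion=[
    [-2.5, -2.9, 0, 0, 5],
    [-2.5, -2.9, 0, 0, 5],
    [-2.5, -2.9, 0, 0, 5],
    [-2.5, -2.9, 0, 0, 5],
    [-2.4, -2.8, 0, 0, 5],
    [0, 0, 0, -7.5, 5],
    [0, 0, 0, -7.5, 5],
    [0, 0, 0, -7.5, 5],
  ],
)

```text
clock: 36.75
ee_pos: [0.4263, -0.1622, 0.177]
tcp_rot: [-179.6, 0.1, 103.1]
ft_force: [0.7, 0.4, 0.1]
gripper_width: 0.0502
gripper_force: 0.0
```

Emit:
move_arm(
  motion=[
    [0, 0, 2, -7.5, 5],
    [0, 0, 3, -7.5, 5],
    [0, 0, 3, -7.5, 5],
    [0, 0, 3, -7.2, 5],
    [0, 0, 1, 0, 5],
    [0, 0, 0, 0, 5],
    [0, 0, 0, 0, 5],
    [0, 0, 0, 0, 5],
  ],
)

```text
clock: 37.55
ee_pos: [0.4274, -0.1626, 0.0583]
tcp_rot: [-179.7, -0.0, 132.4]
ft_force: [0.5, -0.1, 0.3]
gripper_width: 0.0499
gripper_force: 0.0
```

```bash
python3 go.py .4266 -.1633 132.5; python3 - <<'E'
from h import *
cv2.imwrite('pics/w11.png',cv2.resize(snapshot('wrist')[:,:,::-1],(640,480)))
E
```

```text
tool cm -0.0 -0.1 toolturn -0.1 | z 0.0583 rot [-179.7   -0.   132.4] xy [ 0.4274 -0.1626] t 37.55 w 0.0499 gf 0.0 F [ 0.5 -0.1  0.3] j7 53.2
```

View pics/w11.png

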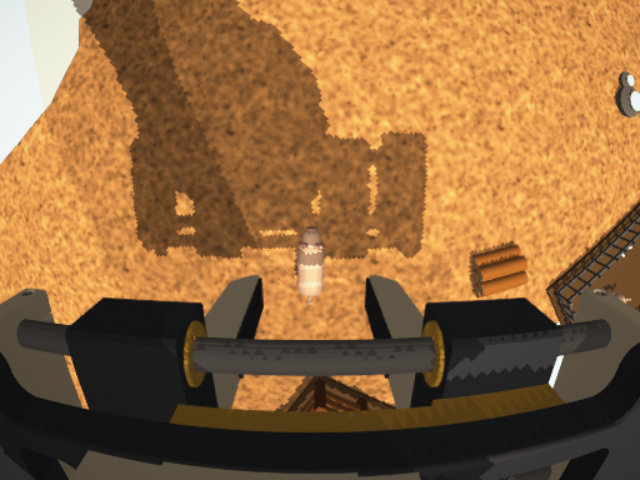

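Pig2 is centred between the fingers, from (311,230) to (311,300).

Emit:
move_arm(
  motion=[
    [0, -0.15, 2, 0, 5],
    [0, 0, 1.5, 0, 5],
    [0, 0, 1, 0, 5],
    [0, 0, 0.5, 0, 5],
    [0, 0, 0.35, 0, 5],
    [0, 0, 0, 0, 3],
    [0, 0, 0, 0, 1.2],
    [0, 0, 0, 0, 1.2],
  ],
  squeeze=12,
)

```text
clock: 38.4
ee_pos: [0.426, -0.1638, 0.0045]
tcp_rot: [-179.6, -0.1, 132.5]
ft_force: [0.1, 0.6, 1.0]
gripper_width: 0.0307
gripper_force: 0.0
```

Emit:
move_arm(
  motion=[
    [0, 0, 0, 0, 1.2],
    [0, 0, 0, 0, 1.2],
    [0, 0, 0, 0, 1.2],
    [0, 0, -0.5, 0, 1.2],
    [0, 0, -2, 0, 1.2],
    [0, 0, -3.5, 0, 1.2],
    [0, 0, -4, 0, 1.2],
    [0, 0, -4, 0, 1.2],
  ],
)

```text
clock: 39.2
ee_pos: [0.426, -0.1631, 0.1457]
tcp_rot: [-179.6, -0.2, 132.5]
ft_force: [0.5, -0.5, -0.8]
gripper_width: 0.0158
gripper_force: 11.9
```

```bash
python3 go.py .641 .0145 80.3
```

```text
tool cm -1.43 27.85 toolturn 52.2 | z 0.1457 rot [-179.6   -0.2  132.5] xy [ 0.426  -0.1631] t 39.2 w 0.0158 gf 11.919216066598892 F [ 0.5 -0.5 -0.8] j7 51.4
```

Emit:
move_arm(
  motion=[
    [-0.2, 3, 0, 0, 1.2],
    [-0.2, 3.6, 0, 0, 1.2],
    [-0.2, 3.6, 0, 0, 1.2],
    [-0.2, 3.6, 0, 0, 1.2],
    [-0.2, 3.6, 0, 0, 1.2],
    [-0.2, 3.6, 0, 0, 1.2],
    [-0.1, 3.6, 0, 0, 1.2],
    [-0.1, 3.3, 0, 0, 1.2],
  ],
)

```text
clock: 40.0
ee_pos: [0.6426, 0.0162, 0.1423]
tcp_rot: [-179.6, -0.2, 132.5]
ft_force: [0.1, 0.3, 0.5]
gripper_width: 0.016
gripper_force: 11.9
```

Emit:
move_arm(
  motion=[
    [0, 0, 0, 7.5, 1.2],
    [0, 0, 0, 7.5, 1.2],
    [0, 0, 0, 7.5, 1.2],
    [0, 0, 0, 7.5, 1.2],
    [0, 0, 2, 7.5, 1.2],
    [0, 0, 3, 7.5, 1.2],
    [0, 0, 3, 7.2, 1.2],
    [0, 0, 1.5, 0, 1.2],
  ],
)

```text
clock: 40.8
ee_pos: [0.6398, 0.015, 0.0451]
tcp_rot: [-179.5, 0.3, 80.2]
ft_force: [-0.5, 0.2, 0.1]
gripper_width: 0.016
gripper_force: 11.9
```

```bash
python3 go.py .642 .0145 80.3; python3 - <<'E'
from h import *
cv2.imwrite('pics/w12.png',cv2.resize(snapshot('wrist')[:,:,::-1],(640,480)))
E
```

```text
tool cm -0.01 0.23 toolturn -0.1 | z 0.0451 rot [-179.5    0.3   80.2] xy [0.6398 0.015 ] t 40.8 w 0.016 gf 11.920853555202484 F [-0.5  0.2  0.1] j7 -4.2
```

View pics/w12.png

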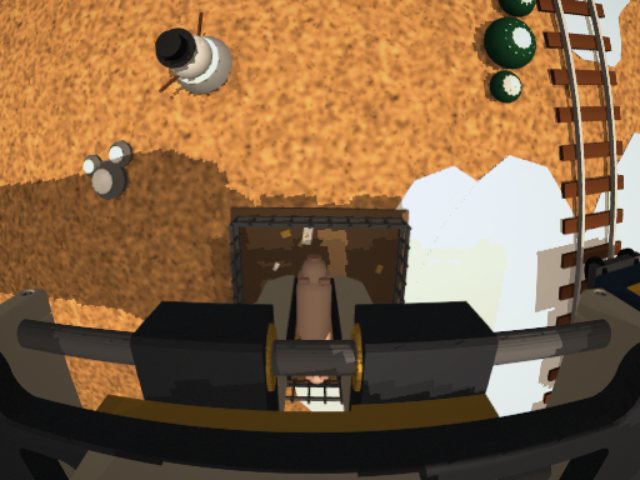

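```bash
python3 - <<'E'
from h import *
s=sense();P=(s['ee_pos'],s['tcp_rot']); R=Ro.from_euler('xyz',P[1],degrees=True)
f=lambda u,v,z:(R.inv().apply(plane('wrist',u/1.25,v/1.25,z,P)-P[0])*100).round(2)
print(f(321,222,.027),f(321,208,0),f(235,222,.027),f(407,222,.027),f(314,257,s['ee_pos'][2]+.005))
E
```

```text
[3.05 0.33 1.65] [3.27 0.39 4.35] [ 3.05 -4.06  1.69] [3.08 4.75 1.6 ] [ 1.9  -0.03 -0.51]
```

Emit:
move_arm(
  motion=[
    [-0.1, 0.3, 0.5, 0, 1.2],
    [0, 0, 1, 0, 1.2],
    [0, 0, 1, 0, 1.2],
    [0, 0, 0.6, 0, 1.2],
    [0, 0, 0.3, 0, 1.2],
    [0, 0, 0.2, 0, 1.2],
    [0, 0, 0.1, 0, 1.2],
    [0, 0, 0, 0, 1.2],
  ],
)

```text
clock: 41.65
ee_pos: [0.6438, 0.013, 0.0102]
tcp_rot: [-179.7, 0.2, 80.3]
ft_force: [0.4, 0.1, -0.7]
gripper_width: 0.0155
gripper_force: 11.9
```

Emit:
move_arm(
  motion=[
    [0, 0, 0.1, 0, 1.2],
    [0, 0, 0.1, 0, 1.2],
    [0, 0, 0, 0, 1.2],
    [0, 0, 0, 0, 1.2],
    [0, 0, 0, 0, 2],
    [0, 0, 0, 0, 3],
    [0, 0, 0, 0, 3.2],
    [0, 0, 0, 0, 3.2],
  ],
)

```text
clock: 42.45
ee_pos: [0.6438, 0.013, 0.0081]
tcp_rot: [-179.7, 0.2, 80.3]
ft_force: [0.3, 0.7, 1.0]
gripper_width: 0.0316
gripper_force: 0.0
```

Emit:
move_arm(
  motion=[
    [0, 0, -0.5, 0, 3.2],
    [0, 0, -2, 0, 3.2],
    [0, 0, -3.5, 0, 3.2],
    [0, 0, -4, 0, 3.2],
    [0, 0, -4, 0, 4],
    [0, 0, -4, 0, 5],
    [0, -2, 0, 0, 5],
    [0, -4, 0, 0, 5],
  ],
)

```text
clock: 43.25
ee_pos: [0.5879, 0.0233, 0.1903]
tcp_rot: [-179.9, 0.2, 80.2]
ft_force: [-0.4, 0.6, 0.5]
gripper_width: 0.0499
gripper_force: 0.0
```

Emit:
move_arm(
  motion=[
    [0, -4, 0, 0, 5],
    [0, -4, 0, 0, 5],
    [0, -3, 0, 0, 5],
    [0, 0, -1, 0, 5],
    [0, 0, -2, 0, 5],
    [0, 0, 0, 0, 5],
    [0, 0, 0, 0, 5],
    [0, 0, 0, 0, 5],
  ],
)

```text
clock: 44.05
ee_pos: [0.4777, 0.0422, 0.2188]
tcp_rot: [-179.6, 0.2, 80.3]
ft_force: [-0.5, 0.6, 1.3]
gripper_width: 0.0502
gripper_force: 0.0
```

```bash
python3 go.py .641 .0145 80.3; python3 - <<'E'
from h import *
a=snapshot('scene')[:,:,::-1][100:320,120:413]
cv2.imwrite('pics/end.png',cv2.resize(a,(800,600),interpolation=cv2.INTER_CUBIC))
E
```

```text
tool cm 0.03 16.56 toolturn -0.0 | z 0.2188 rot [-179.6    0.2   80.3] xy [0.4777 0.0422] t 44.05 w 0.0502 gf 0.0 F [-0.5  0.6  1.3] j7 -13.4
```

View pics/end.png

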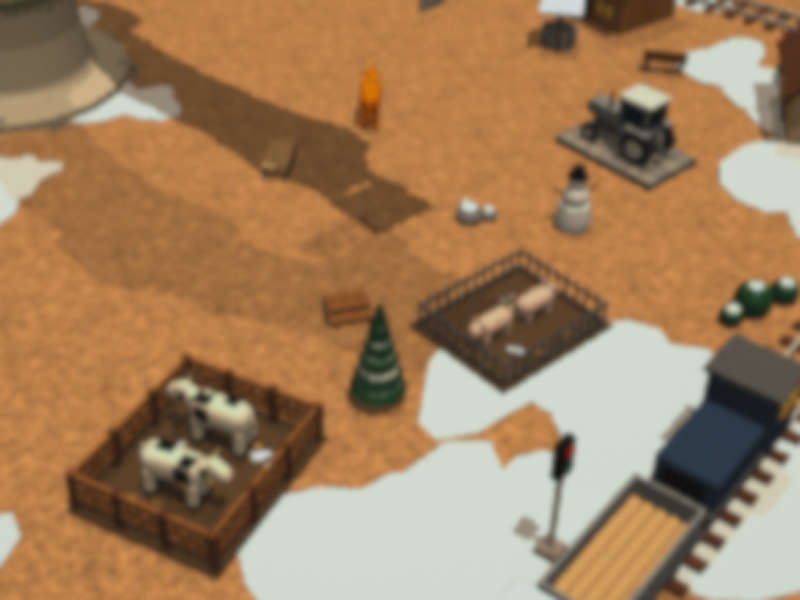

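Both cows stand in the paddock at (210,410) and (185,470), and both pigs in the pen at (490,322) and (535,300). The tractor is on the paving at (635,125). The spruce and snowman are standing, and the gripper is clear. I hand the job in.

```bash
python3 -c "
from rig import job; print(job.close_job())"
```

```text
the job is handed in; nothing more can be done
None
```

The farm is set out and the job handed in at about 44 s of the 131 s allowed: in the last camera view both cows stand in the paddock, both pigs in the pig pen, the tractor is on the stone stand, and the spruce and snowman are still standing; the hand-in returned no verdict.

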